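Set a bar for marking off and hold the sprung length pointer at its mark

ROBOT

A 7-joint arm with a two-finger parallel gripper is mounted at the origin on the work surface. World frame = base frame: x ahead of the robot, y to its left, z up, the work surface at z = 0. Lengths are in m, angles in rad, forces in N, time in s.
With the tool pointing down it reaches from about 0.4 to 0.875 m from the base axis. Payload 4.4 kg.
Tool frame: the origin (TCP) lies between the finger pads; the fingertips stand 11 mm ahead of it and the grasp point (between the pads) lies 8 mm behind it (ctrl.nose_length is the distance from the TCP to the fingertips, in m); z points along the fingers, x is the direction in which the jaws open and shut, and the axes are right-handed (so a half turn about z gives the same grasp; the last joint's range is limited). The gripper opens to 85 mm and grips with 20 to 120 N. Pads are 22 mm wide; open, the fingers measure 114 mm over their backs; the gripper's body (76 mm by 85 mm) begins 54 mm behind the grasp point. The pads swing forward as they close: fully open they stand 13 mm farther back than shut.
Start: joints at [1.117, 0.628, 0.038, 1.517, -0.027, 0.996, -0.02], TCP at [0.246, -0.602, 0.213] pointing down, gripper open.
Joint ranges: [-3.06, 3.06], [-0.37, 2.12], [-1.25, 1.32], [0.18, 2.47], [-1.1, 4.24], [0.23, 1.98], [-2.94, 2.94]. Speed limits (rad/s): [2.57, 2.57, 3.14, 3.14, 3.14, 3.14, 3.14].

INTERFACE

Orientations are given as a unit quaternion [x, y, z, w].
In Python, from workcell import ctrl gives the robot as it stands.
- The arm moves only by the tool arm_command, never from a script. Its argument "targets" is a list of rows, each an object with "offset": the shift along the world's x, y, z in m, a list of three; "dr": the turn, a rotation vector about the world's x, y, z in rad, a list of three; "jaw": the finger opening in m, from 0 to 0.0854. A call has 1 to 20 rows; each row is the pose to reach, as a shift and turn from the pose commanded when the call began; what a row does not reach only later rows make up. A row lasts 1/12 s, in which the tool goes at most 41.7 mm and 7.16 degrees, less where a joint would pass 70% of its speed; a pose out of reach is approached as far as the arm can. A call with a gripper value outside its range is refused whole. The fingers move at their own pace and stop on an object; "force" is the grip in N (left out, the last holds). Time passes only in rows, so rows that repeat a pose let the fingers close. It gives the time, the measured TCP pose, the force and the opening at its end, in the units of the state.
- ctrl.sense(): the state, without advancing time (a new reading comes with each control period).
- ctrl.get_image(name): name is "side" or "top"; returns a dict with "frame" (420x560x3 uint8, red, green, blue), "K" (3x3 intrinsics, pixels), "dist_coeffs" ([k1, k2, p1, p2, k3] as OpenCV has them; the pictures are not rectified), "extrinsics" (4x4, takes a point from world to camera coordinates). Camera axes: x right, y down, z forward; pixel columns grow to the right and rows downward; lengths in m; the calibration is good to about 2 mm. A picture is of the moment at which its call begins. There is no depth.
- ctrl.hand_in(): hands the job in, once; it reports no verdict.
Trained networks look in a picture, given as the dict that the camera call returned (one of the last four; its "shot" number tells which), for a name from the list of things; names that differ only in an ending like _2 or _b are one class to them, and where a whole thing is asked for, a point or a joint stands for the part that bears it (a point fixed in the world has none). Each returns a list of dicts, best first, with "conf" (0 to 1); they miss things now and then, are a little off and sometimes report something else, mostly with a low value. They report only what shows in the picture. A call takes as long as a camera call. They do not tell look-alikes from the thing itself.
- ctrl.boxes_of(name, picture): "at" ([x, y, z] in m, in world coordinates, good to about 4 mm: the middle of the surface that is visible of it).
The state is a dict: "t": time; "qpos": joint angles; "joint_vel": joint speeds; "tau": joint torques, N m; "position": TCP position; "tcp_rot": TCP orientation; "wrist_force": force on the tool from outside, world axes, zero at the start; "moment": the same for the moment, N m; "gripper_width": finger opening in m.
Only numpy, scipy, OpenCV 4.12 (cv2) and the standard library are available. Lean on these libraries where they do the work, as an engineer would, in place of code of your own. Each camera call takes 0.05 s, during which the arm holds its last target.

TASK

Lay the long flat steel bar across the two rests of the marking fixture, push its end up against the end stop and let go of it. Then take the sprung pointer rod by its upright knob, pull it out until the black ring on the rod is level with the mouth of the barrel, and finish holding it there against its spring, so that a fitter can scribe the cut line along the pointer. Leave the other bars, tools and jars where they are.

Things in the scene. Friction and masses are not known exactly. Their poses are not given: they have to be found in the camera images.
- fixture: length-marking fixture screwed to the bench: dark base plate 12 mm thick with two grey rests, end stop and barrel. Origin: on the bench under the middle of the bar's seat; z up; y along the bar towards the stop and barrel; x away from the robot, towards the rod's side. The seated bar is centred at x = 0, y = 0, underside 48 and top 60 mm above the bench; between the rests 36 mm is free below it
- rest_near_stop (a point): middle of the flat top of the rest nearer the stop, fixture (0, +75, 48) mm. Each rest is a block 62 wide (x) and 28 long (y); the bar lies on its top between two guide lips 30 mm apart, 13 mm high, flared outwards at their top
- rest_far (a point): the same point of the other, equal rest, fixture (0, -75, 48) mm
- stop_face (a point): point on the face of the end stop at the middle of the bar's end, fixture (0, +120, 54) mm; the stop is an upright steel plate 46 mm wide, 12 thick, top 60 mm above the bench
- barrel_mouth (a point): centre of the mouth of the aluminium barrel, fixture (+58, +150, 62) mm. The barrel (30 mm in diameter, 34 at the mouth) runs from here along the fixture's +y to y = +310; its two clamp brackets are 80 mm high, 84 with their screws
- pointer_rod (a joint): sprung steel rod, 12 mm in diameter, that slides out of the barrel towards the fixture's -y. Value in m: 0 fully in, where the spring parks it; 0.100 when the centre of its 4 mm wide black ring (hidden at first) is level with the mouth; stops at 0.115. The spring pulls back 3 N at 0, 10.5 N at the ring; no catch. Its pointer arm, parked 10 mm behind the stop's face, passes 2.5 mm above the bar
- knob_grip (a point): middle of the gripping length, on the axis, of the upright black plastic knob on the block (26 x 24 x 34 mm) at the rod's end: 20 mm in diameter, parallel sides from 91 to 121 mm above the bench, top at 126; this point is 109 mm above the bench. Parked at fixture x = +58, y = +130 mm; it travels with the rod
- flat_bar: the long flat steel bar to be marked: 240 long, 25 wide, 12 thick (mm), 0.4 to 0.7 kg, lying flat on the bench to the right of the fixture among two other bars that change places with it. Origin: centre of its underside, x along its length, z up
- flat_bar_mid (a point): the very middle of the flat bar, 6 mm above its underside
- short_bar: an offcut of the same flat steel, only 120 long, 25 wide, 12 thick (mm), lying on the bench beside the other bars; too short to reach both rests. Origin: centre of its underside, x along it. Not to be used
- square_bar: square steel bar 240 long, 16 x 16 mm, lying beside the other bars. Origin: centre of its underside, x along it. Not to be used
- scriber: thin steel scriber about 135 mm long and 11 thick at most, lying on the bench in front of the fixture (robot's side). Origin: under the middle of it, on the bench. Leave alone
- ink_jar: small capped jar of marking ink, 48 mm in diameter, 70 high, standing behind the fixture. Origin: centre of its underside. Leave alone
- caliper: slide caliper lying on the bench left of the fixture, about 230 mm long and 11 thick. Origin: underside, near its middle. Leave alone
- hammer: brass hammer with wooden handle, 260 mm long, lying to the right of the bars. Origin: underside. Leave alone
- tool_holder: round dark steel turning-tool holder standing at the back right, 66 mm in diameter, 125 high. Origin: centre of its underside. Leave alone
- clamp_strap: dark slotted clamp strap 110 x 32 x 14 mm lying near the robot's base on the left. Origin: centre of its underside. Leave alone
Mind the look-alikes: they are no part of the job. What is shaped like the flat_bar but purple is not meant.

How it is judged:
By the outcome, as a careful person would: the job done as asked, in the order asked, and still so for the second after the job is handed in, while the arm keeps its last pose, push and grip.
It also fails if it takes over 58 s, if anything falls off the work surface, if the arm or the gripper's body presses on something with over 40 N, if the wrist force passes 120 N, or if a joint passes its speed limit or range.

## Working session

There is one attempt and no reset: what is moved stays moved. The work goes in short steps, Python scripts to look and compute and a tool call to move; the robot and the scene stay as the last step left them, time stands still between calls to the robot, and variables do not carry over. Pictures are saved under pics/ and viewed, and the job is handed in when it is done.

Besides the shell and the picture viewer there is one more tool, called after ">>>" as name(argument=value, ...) on one line, values as JSON. arm_command: Moves the arm, as the interface text tells. Its arguments: {"type":"object","properties":{"targets":{"type":"array"},"force":{"type":"number"}},"required":["targets"]}

```bash
mkdir -p pics; ls
cat > h.py <<'E'
import numpy as np, cv2
from workcell import ctrl
def save(p,n): cv2.imwrite('pics/'+n,cv2.cvtColor(p['frame'],cv2.COLOR_RGB2BGR))
def proj(p,P):
    E=np.array(p['extrinsics']);r,_=cv2.Rodrigues(E[:3,:3])
    return cv2.projectPoints(np.array(P,float).reshape(-1,1,3),r,E[:3,3],np.array(p['K']),np.array(p['dist_coeffs']))[0].reshape(-1,2)
def back(p,uv,z):
    E=np.array(p['extrinsics']);u=cv2.undistortPoints(np.array(uv,float).reshape(-1,1,2),np.array(p['K']),np.array(p['dist_coeffs'])).reshape(-1,2)
    d=np.c_[u,np.ones(len(u))]@E[:3,:3];c=-E[:3,:3].T@E[:3,3]
    return c+d*((np.asarray(z)-c[2])/d[:,2])[:,None]
E
python3 - <<'E'
from h import *
s=ctrl.sense();print(s)
for n in ['top','side']:
    p=ctrl.get_image(n);save(p,n+'0.png')
    E=np.array(p['extrinsics']);print(n,-E[:3,:3].T@E[:3,3],p['K'],p['dist_coeffs'])
    for k in ['fixture','flat_bar','short_bar','square_bar','rest_near_stop','rest_far','stop_face','barrel_mouth','knob_grip','flat_bar_mid','scriber','caliper','ink_jar','hammer','tool_holder','clamp_strap']:
        print(k,[(np.round(b['at'],3).tolist(),round(b['conf'],2)) for b in ctrl.boxes_of(k,p)][:4])
print(ctrl.sense()['t'])
E
```

```text
pics
{'t': 0.0, 'qpos': array([ 1.11720755,  0.62938775,  0.03844439,  1.51838266, -0.02702405,
        0.99632591, -0.02001015]), 'joint_vel': array([ 5.55241383e-04, -2.29319196e-05, -7.31770718e-04, -3.83163615e-04,
       -2.12420976e-04, -8.43896489e-04,  1.85450105e-03]), 'tau': array([ 3.11989033e-04, -5.63400292e+01,  1.22613855e+00, -1.93445778e+01,
        1.09859221e-02,  1.04722913e-02, -1.43669200e-05]), 'position': array([ 0.24556484, -0.60108994,  0.21205753]), 'tcp_rot': array([ 8.30095569e-01, -5.57620266e-01, -8.27011785e-04, -5.49383357e-04]), 'wrist_force': array([0.03793567, 0.14962743, 0.50237992]), 'moment': array([ 0.04444763, -0.026102  ,  0.06236683]), 'gripper_width': 0.08508193897910693}
top [0.24262059 0.00612528 1.30066102] [[430.23053358   0.         273.84086993]
 [  0.         430.23053358 210.96818172]
 [  0.           0.           1.        ]] [-0.1120158  0.         0.         0.         0.       ]
fixture [([0.604, 0.09, 0.014], 0.97)]
flat_bar [([0.172, -0.314, 0.011], 0.9)]
short_bar [([0.456, -0.236, 0.01], 0.58), ([0.608, 0.09, 0.014], 0.55), 
[... 1328 characters left out ...]
0.448, -0.385, 0.014], 0.67)]
rest_near_stop [([0.617, 0.162, 0.012], 0.71)]
rest_far [([0.612, 0.164, 0.011], 0.91)]
stop_face [([0.614, 0.17, 0.016], 0.78), ([0.462, -0.226, 0.01], 0.34)]
barrel_mouth [([0.612, 0.164, 0.011], 0.68), ([0.629, 0.162, 0.079], 0.64)]
knob_grip [([0.625, 0.162, 0.077], 0.82)]
flat_bar_mid [([0.177, -0.315, 0.014], 0.58), ([0.495, -0.309, 0.017], 0.56)]
scriber []
caliper [([0.581, 0.524, 0.005], 0.94)]
ink_jar [([0.692, -0.047, 0.043], 0.77)]
hammer [([0.474, -0.52, 0.019], 0.6), ([0.629, 0.163, 0.079], 0.45)]
tool_holder [([0.7, -0.296, 0.083], 0.77), ([0.614, 0.166, 0.018], 0.58)]
clamp_strap [([0.295, 0.282, 0.013], 0.85), ([0.466, -0.228, 0.013], 0.22)]
1.7
```

View pics/top0.png

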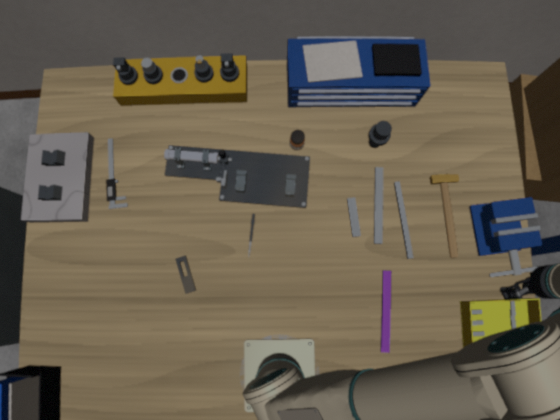

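View pics/side0.png

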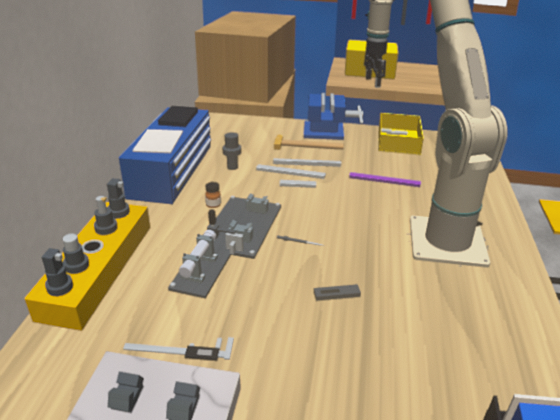

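Run:
```python
import cv2
a=cv2.imread('pics/top0.png')
cv2.imwrite('pics/c1.png',cv2.resize(a[290:430,100:340] if 0 else a[80:230,170:320],None,fx=4,fy=4,interpolation=cv2.INTER_CUBIC))
cv2.imwrite('pics/c2.png',cv2.resize(a[100:260,300:480],None,fx=3.7,fy=3.7,interpolation=cv2.INTER_CUBIC))
```

```text
(no output)
```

View pics/c1.png

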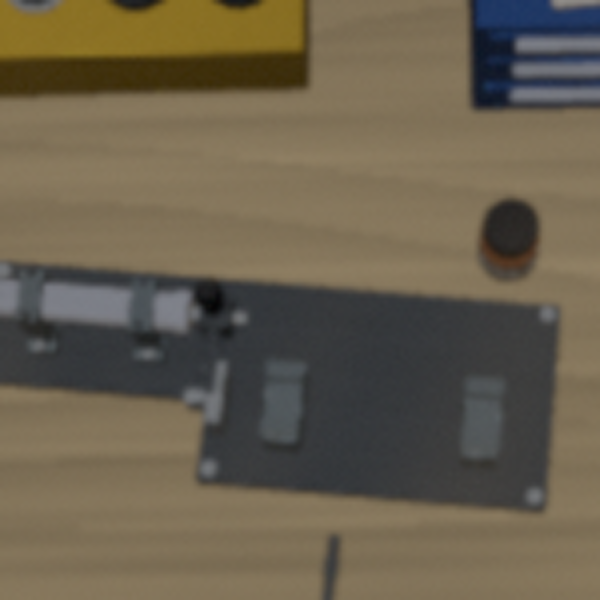

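View pics/c2.png

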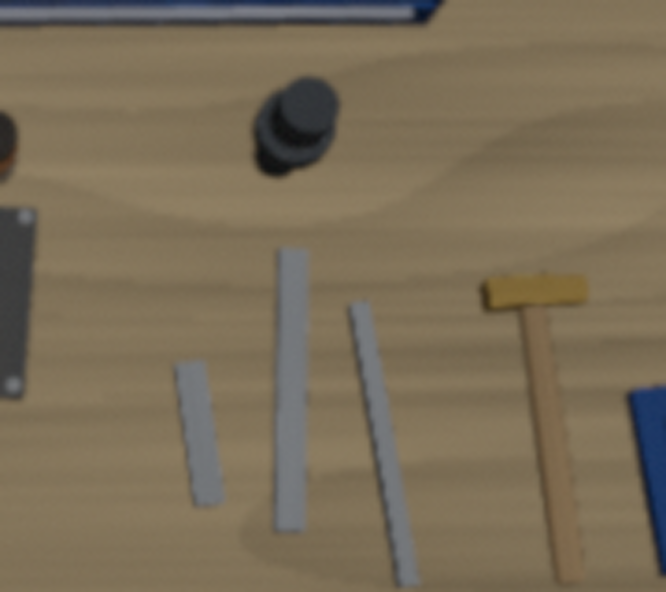

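```bash
cat >> h.py <<'E'
def F(pose,P):
    x,y,a=pose;P=np.array(P,float)/1000;c,s=np.cos(a),np.sin(a)
    return np.c_[x+c*P[:,0]-s*P[:,1],y+s*P[:,0]+c*P[:,1],P[:,2]]
def wires(r=0):
    L=[]
    def box(x0,x1,y0,y1,z0,z1):
        for z in (z0,z1): L.append([(x0,y0,z),(x1,y0,z),(x1,y1,z),(x0,y1,z),(x0,y0,z)])
    for yc in (-75,75):
        L.append([(-15,yc-14,48),(15,yc-14,48),(15,yc+14,48),(-15,yc+14,48),(-15,yc-14,48)])
        L.append([(-31,yc-14,48),(31,yc-14,48),(31,yc+14,48),(-31,yc+14,48),(-31,yc-14,48)])
    L.append([(-23,120,60),(23,120,60),(23,132,60),(-23,132,60),(-23,120,60)])
    t=np.linspace(0,2*np.pi,25)
    L.append([(58+17*np.cos(a),150,62+17*np.sin(a)) for a in t])
    L.append([(58+10*np.cos(a),130-r,126) for a in t])
    L.append([(58+15*np.cos(a),310,62+15*np.sin(a)) for a in t])
    return L
def overlay(p,pose,roi,f,name,r=0,extra=[]):
    x0,x1,y0,y1=roi
    im=cv2.resize(cv2.cvtColor(p['frame'],cv2.COLOR_RGB2BGR)[y0:y1,x0:x1],None,fx=f,fy=f,interpolation=cv2.INTER_CUBIC)
    for l in ([F(pose,l) for l in wires(r)] if pose is not None else [])+extra:
        uv=(proj(p,l)+.5-[x0,y0])*f
        cv2.polylines(im,[np.int32(uv.round())],False,(0,255,0),1)
    cv2.imwrite('pics/'+name,im)
E
python3 - <<'E'
from h import *
print(ctrl.nose_length)
p=ctrl.get_image('top');q=ctrl.get_image('side')
import pickle;pickle.dump((p,q),open('p0.pkl','wb'))
a=back(p,[[170+284/4,80+403/4],[170+483/4,80+419/4]],[.05,.05]);print(a)
d=a[0]-a[1];yaw=-np.arctan2(d[0],d[1]);c=a.mean(0);pose=[c[0],c[1],yaw];print(pose)
b=back(p,np.array([(279,249),(308,251),(304,531),(274,530)])/3.7+[300,100],[.012]*4)
print(b,b.mean(0)); d=b[:2].mean(0)-b[2:].mean(0);print(np.hypot(*d[:2]),np.degrees(np.arctan2(d[1],d[0])),np.linalg.norm(b[0]-b[1]))
overlay(p,pose,(160,320,130,220),5,'o1.png');overlay(q,pose,(160,300,180,300),5,'o2.png')
overlay(q,None,(240,360,140,200),5,'o3.png')
E
```

```text
0.011
[[ 0.56961014  0.10484681  0.05      ]
 [ 0.5548747  -0.04410548  0.05      ]]
[np.float64(0.5622424208141348), np.float64(0.030370665433916352), np.float64(-0.09860635493820481)]
[[ 0.61693002 -0.31184953  0.012     ]
 [ 0.61492781 -0.33657349  0.012     ]
 [ 0.37775976 -0.31846014  0.012     ]
 [ 0.37905913 -0.2936873   0.012     ]] [ 0.49716918 -0.31514262  0.012     ]
0.23821099112557947 -4.366824698717978 0.024804893159124115
```

View pics/o1.png

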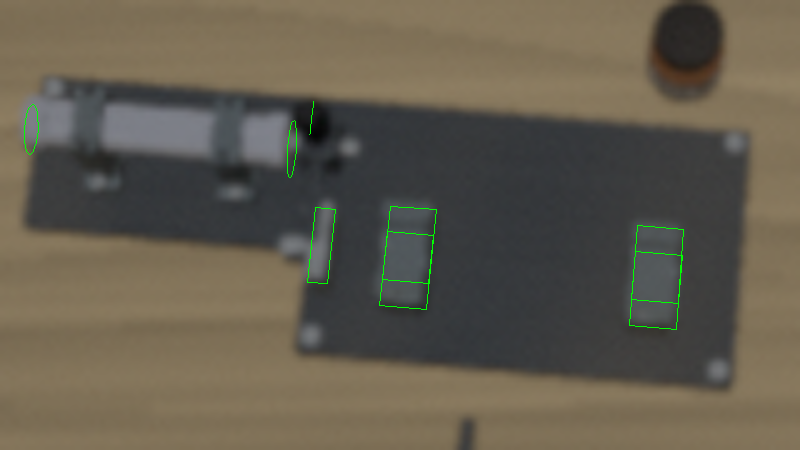

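View pics/o2.png

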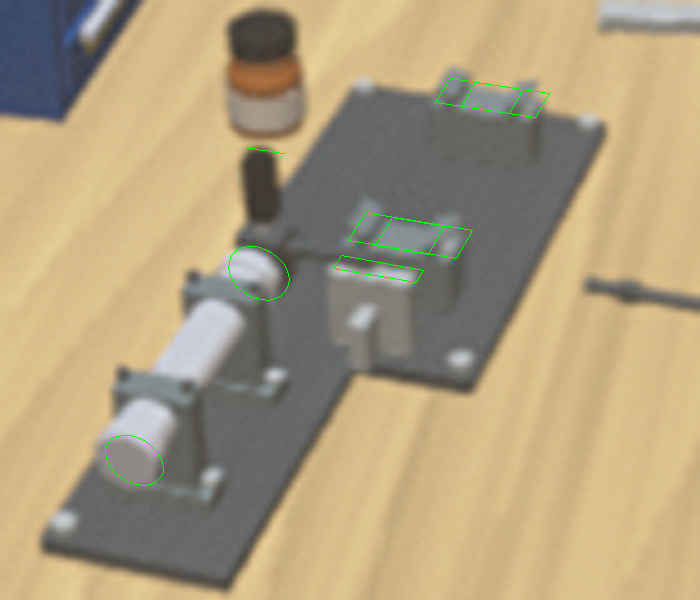

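View pics/o3.png

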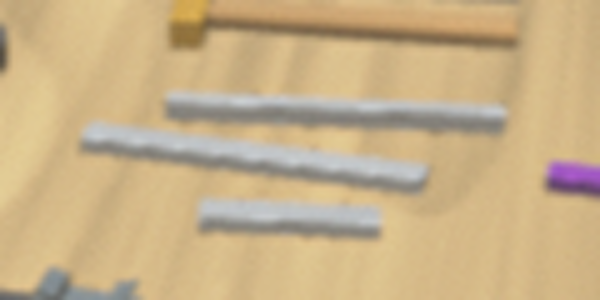

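Run:
```python
from h import *
import pickle;p,q=pickle.load(open('p0.pkl','rb'))
def c(p,roi,f,n):
    x0,x1,y0,y1=roi
    im=cv2.resize(cv2.cvtColor(p['frame'],cv2.COLOR_RGB2BGR)[y0:y1,x0:x1],None,fx=f,fy=f,interpolation=cv2.INTER_CUBIC)
    im=cv2.convertScaleAbs(im,alpha=1.5);
    for k in range(x0,x1,10): cv2.line(im,((k-x0)*f,0),((k-x0)*f,6),(0,0,255),1);cv2.putText(im,str(k),((k-x0)*f,18),0,.4,(0,0,255))
    for k in range(y0,y1,10): cv2.line(im,(0,(k-y0)*f),(6,(k-y0)*f),(0,0,255),1);cv2.putText(im,str(k),(8,(k-y0)*f+4),0,.4,(0,0,255))
    cv2.imwrite('pics/'+n,im)
c(p,(160,240,140,200),10,'d1.png');c(p,(215,305,160,205),8,'d2.png');c(q,(170,280,190,290),6,'d3.png')
```

```text
(no output)
```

View pics/d1.png

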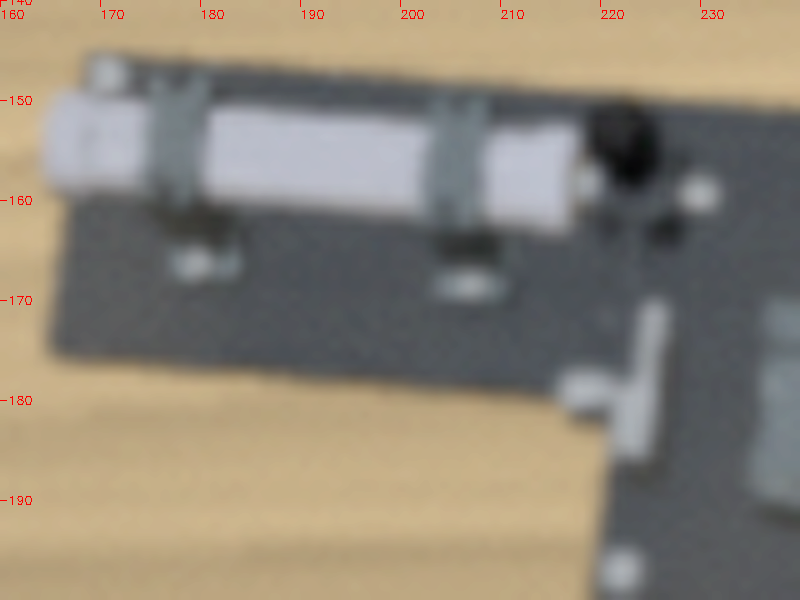

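View pics/d2.png

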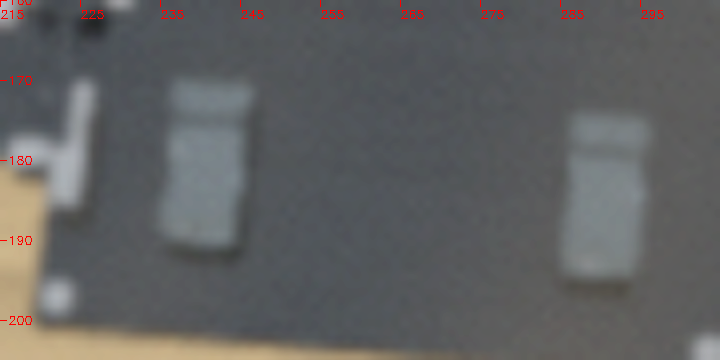

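View pics/d3.png

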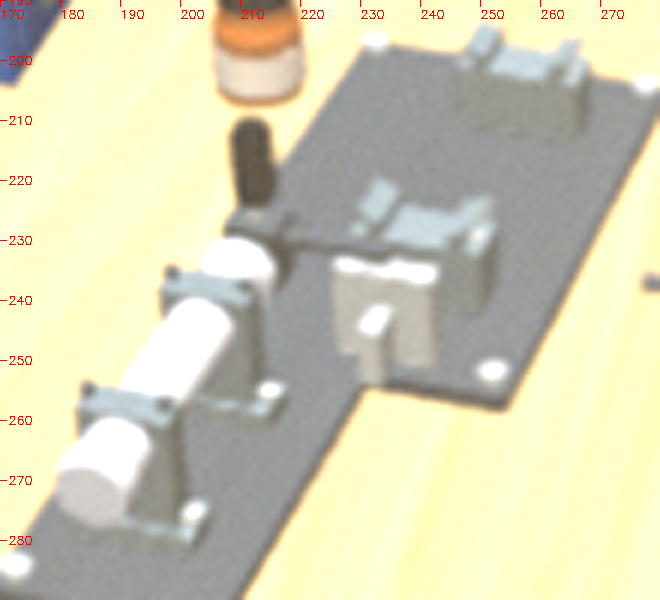

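Run:
```python
from h import *
from scipy.optimize import least_squares
import pickle;p,q=pickle.load(open('p0.pkl','rb'))
T=[((58,310,65),164.2,153.6),((58,150,62),217.3,157.1),((58,130,126),222,152.9),((23,120,60),226.3,169.5),((-23,120,60),224.5,185.3),((0,75,55),240.4,180.1),((0,-75,55),290.4,184.1)]
S=[((58,310,62),185,270.8),((58,130,126),211.2,209.8),((23,132,60),225,234.2),((-23,132,60),242.3,235.8),((15,-61,48),252.5,201.5),((-15,-61,48),263.7,202.8)]
def res(v,w=(1,1)):
    r=[]
    for cam,L,k in((p,T,w[0]),(q,S,w[1])): r.append(k*(proj(cam,F(v,[l[0] for l in L]))-[l[1:] for l in L]))
    return np.vstack(r).ravel()
for w in((1,1),(1,0),(0,1)):
    o=least_squares(res,[.565,.03,-.085],args=(w,),loss='soft_l1');print(w,np.round(o.x,4));print(np.round(res(o.x,(1,1)).reshape(-1,2),1).tolist())
    if w==(1,1):pose=o.x
overlay(p,pose,(160,320,130,220),5,'e1.png');overlay(q,pose,(160,300,180,300),5,'e2.png')
# side check of bar
B=[0.4975,-0.315]
a=np.radians(-4.37);u=np.array([np.cos(a),np.sin(a)]);n=np.array([-u[1],u[0]])
rect=[np.r_[np.array(B)+i*.12*u+j*.0125*n,.012] for i,j in((1,1),(1,-1),(-1,-1),(-1,1),(1,1))]
overlay(q,None,(240,360,140,200),5,'e3.png',extra=[rect]);overlay(p,None,(330,430,150,260),5,'e4.png',extra=[rect])
```

```text
(1, 1) [ 0.5621  0.032  -0.1144]
[[1.2, -0.1], [0.3, 1.4], [-0.4, -0.5], [-0.2, 1.3], [-0.2, 0.3], [-0.1, -0.1], [-0.1, 0.7], [-0.6, 0.5], [0.7, -0.2], [0.3, -0.9], [-0.5, 0.5], [-0.6, -0.6], [-2.1, -0.3]]
(1, 0) [ 0.564   0.0319 -0.1075]
[[1.0, -0.0], [0.2, 1.1], [-0.5, -0.9], [-0.2, 0.9], [-0.1, -0.0], [-0.1, -0.6], [-0.1, -0.1], [-0.6, 0.6], [0.2, -0.2], [-0.1, -1.0], [-0.9, 0.4], [-1.4, -0.7], [-2.9, -0.4]]
(0, 1) [ 0.5599  0.0327 -0.1224]
[[1.2, -0.2], [0.3, 1.7], [-0.4, -0.1], [-0.3, 1.7], [-0.5, 0.7], [-0.3, 0.4], [-0.4, 1.6], [-0.7, 0.5], [1.1, -0.1], [0.7, -0.8], [-0.2, 0.7], [0.2, -0.4], [-1.3, -0.0]]
```

View pics/e1.png

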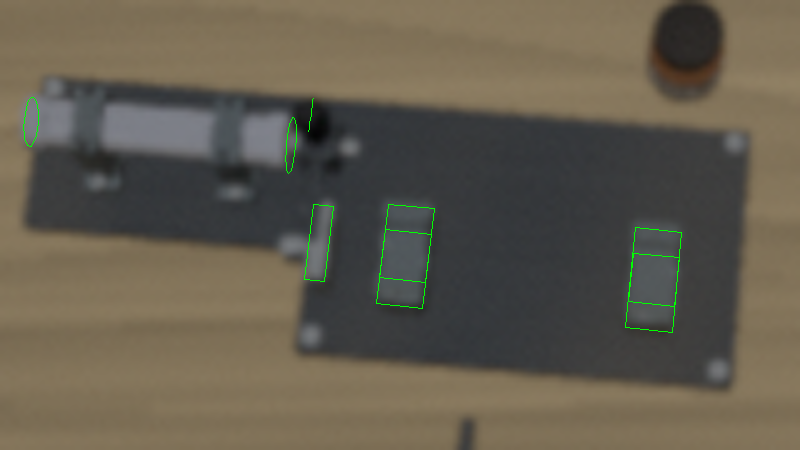

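View pics/e2.png

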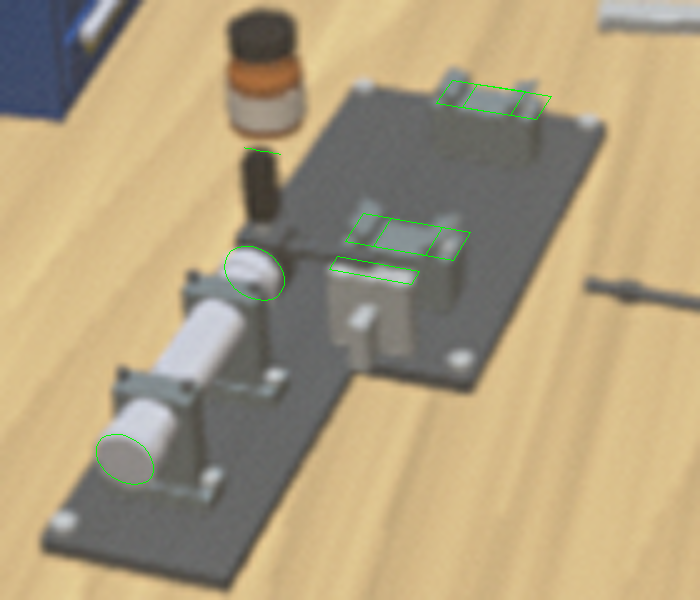

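View pics/e3.png

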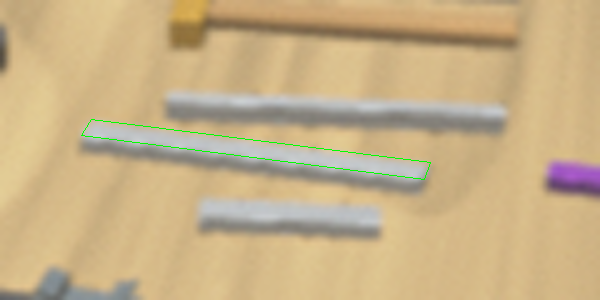

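View pics/e4.png

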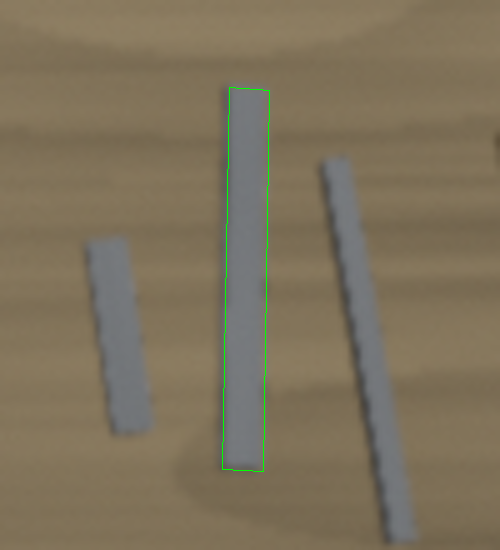

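Run:
```python
from h import *
import pickle;p,q=pickle.load(open('p0.pkl','rb'))
# line-fit the base plate edges in both views: sample dark mask contour
for cam,n in((p,'top'),(q,'side')):
    # approx corner picks in world
    pose=[.563,.032,-.107]
    g=cv2.cvtColor(cam['frame'],cv2.COLOR_RGB2GRAY).astype(np.float32)
    m=(cv2.cvtColor(cam['frame'],cv2.COLOR_RGB2HSV)[...,1]<70)&(g<(125 if n=='side' else 95))
    x0,x1,y0,y1=(155,320,140,215) if n=='top' else (165,285,195,300)
    mm=np.zeros_like(m);mm[y0:y1,x0:x1]=m[y0:y1,x0:x1]
    nl,lab,st,ce=cv2.connectedComponentsWithStats(mm.astype(np.uint8));k=1+st[1:,4].argmax();print(n,st[k])
    cn=max(cv2.findContours((lab==k).astype(np.uint8),cv2.RETR_EXTERNAL,cv2.CHAIN_APPROX_NONE)[0],key=len).reshape(-1,2)
    w=back(cam,cn,[.012]*len(cn))
    # in fixture frame
    c,s=np.cos(pose[2]),np.sin(pose[2]);d=w[:,:2]-pose[:2]
    f=np.c_[c*d[:,0]+s*d[:,1],-s*d[:,0]+c*d[:,1]]*1000
    def fit(sel,ax,name):
        P=f[sel]
        if len(P)<8:return print(name,len(P))
        X=P[:,1-ax];Y=P[:,ax]
        for _ in range(4):
            k=np.polyfit(X,Y,1);r=Y-np.polyval(k,X);g=abs(r)<max(1.5,2*np.median(abs(r)));X,Y=X[g],Y[g]
        print(n,name,len(X),'slope',k[0],'at0',k[1],'sd',r.std())
    print(f.min(0),f.max(0))
    fit((f[:,0]<-40)&(f[:,1]<100)&(f[:,1]>-105),0,'-x edge')
    fit((f[:,0]>60)&(f[:,1]<100)&(f[:,1]>-105),0,'+x edge')
    fit((f[:,1]<-105)&(f[:,0]>-40)&(f[:,0]<70),1,'-y edge')
    fit((f[:,0]<45)&(f[:,1]>150)&(f[:,1]<290),0,'ext -x edge')
```

```text
top [ 165  145  145   63 5797]
[ -59.18468906 -129.7165817 ] [107.30417679 320.79143963]
top -x edge 61 slope -0.005228591415597235 at0 -57.12409134463193 sd 0.8265547081113335
top +x edge 65 slope -0.0038744125854047588 at0 105.37614548870906 sd 0.9599974652135821
top -y edge 32 slope 0.013600670501143816 at0 -128.00925668654526 sd 0.8544785664361405
top ext -x edge 33 slope -0.01452131074606581 at0 10.025429902800196 sd 0.7919296205330216
side [ 168  196  113  102 4062]
[ -61.0943857  -145.34872006] [134.84322501 330.17800034]
side -x edge 39 slope -0.005105951627398436 at0 -59.41961295373155 sd 0.8107882743701892
side +x edge 62 slope -0.16069352265031578 at0 104.40014800001457 sd 13.413499204285268
side -y edge 31 slope -0.0018578416162972286 at0 -118.5599011918237 sd 5.0667958342015655
side ext -x edge 29 slope 0.03201225024270426 at0 -4.217591596351454 sd 1.9896893860456062
```

>>> arm_command(targets=[{"offset":[0.04,0.045,-0.01],"dr":[0,0,-0.07],"jaw":0.045},{"offset":[0.252,0.287,-0.113],"dr":[0,0,-0.463],"jaw":0.045},{"offset":[0.252,0.287,-0.113],"dr":[0,0,-0.463],"jaw":0.045},{"offset":[0.252,0.287,-0.113],"dr":[0,0,-0.463],"jaw":0.045},{"offset":[0.252,0.287,-0.113],"dr":[0,0,-0.463],"jaw":0.045},{"offset":[0.252,0.287,-0.113],"dr":[0,0,-0.463],"jaw":0.045},{"offset":[0.252,0.287,-0.113],"dr":[0,0,-0.463],"jaw":0.045},{"offset":[0.252,0.287,-0.113],"dr":[0,0,-0.463],"jaw":0.045},{"offset":[0.252,0.287,-0.113],"dr":[0,0,-0.463],"jaw":0.045},{"offset":[0.252,0.287,-0.113],"dr":[0,0,-0.463],"jaw":0.045},{"offset":[0.252,0.287,-0.113],"dr":[0,0,-0.463],"jaw":0.045},{"offset":[0.252,0.287,-0.113],"dr":[0,0,-0.463],"jaw":0.045},{"offset":[0.252,0.287,-0.113],"dr":[0,0,-0.463],"jaw":0.045},{"offset":[0.252,0.287,-0.113],"dr":[0,0,-0.463],"jaw":0.045}])

```text
t: 2.97
position: [0.4969, -0.3167, 0.1005]
tcp_rot: [-0.679, 0.734, -0.001, -0.0]
wrist_force: [-0.1, 0.4, 0.1]
gripper_width: 0.0449
```

>>> arm_command(targets=[{"offset":[0.0,0.001,-0.03],"dr":[0,0,0],"jaw":0.045},{"offset":[0.0,0.001,-0.06],"dr":[0,0,0],"jaw":0.045},{"offset":[0.0,0.001,-0.075],"dr":[0,0,0],"jaw":0.045},{"offset":[0.0,0.001,-0.083],"dr":[0,0,0],"jaw":0.045},{"offset":[0.0,0.001,-0.087],"dr":[0,0,0],"jaw":0.045},{"offset":[0.0,0.001,-0.087],"dr":[0,0,0],"jaw":0.045},{"offset":[0.0,0.001,-0.087],"dr":[0,0,0],"jaw":0.045}])

```text
t: 3.55
position: [0.4982, -0.3148, 0.014]
tcp_rot: [-0.68, 0.734, -0.001, 0.0]
wrist_force: [0.9, 0.8, 0.8]
gripper_width: 0.045
```

Run:
```python
from h import *
q=ctrl.get_image('side');overlay(q,None,(220,380,100,210),5,'f1.png');print(ctrl.sense()['position'],ctrl.sense()['wrist_force'])
```

```text
[ 0.49847665 -0.31473302  0.0142424 ] [-0.30626566  0.60055524  0.53925734]
```

View pics/f1.png

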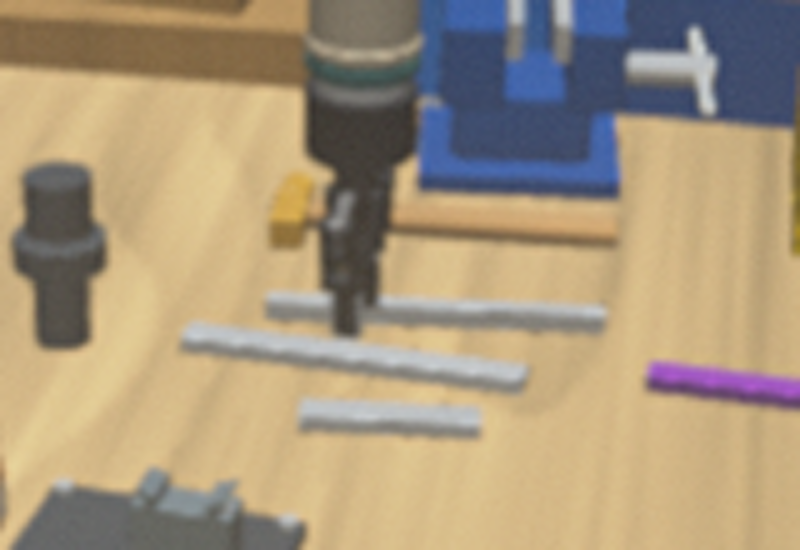

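Run:
```python
from h import *
q=ctrl.get_image('side')
for P in [(.4985,-.2925,.003),(.4985,-.2925,.012),(.4985,-.2925,.02),(.4985,-.3375,.003),(.4985,-.3375,.02),(.4985,-.315,.012)]: print(P,(proj(q,P)[0]+.5-[220,100])*5)
```

```text
(0.4985, -0.2925, 0.003) [347.65056691 375.17750181]
(0.4985, -0.2925, 0.012) [347.94351829 363.53718378]
(0.4985, -0.2925, 0.02) [348.2050433 353.1392437]
(0.4985, -0.3375, 0.003) [357.44601064 344.65427061]
(0.4985, -0.3375, 0.02) [358.03509334 322.9451492 ]
(0.4985, -0.315, 0.012) [352.90381937 348.19683178]
```

Run:
```python
from h import *
q=ctrl.get_image('side');overlay(q,None,(265,315,130,185),12,'f2.png')
p=ctrl.get_image('top');overlay(p,None,(330,430,150,260),5,'f3.png')
```

```text
(no output)
```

View pics/f2.png

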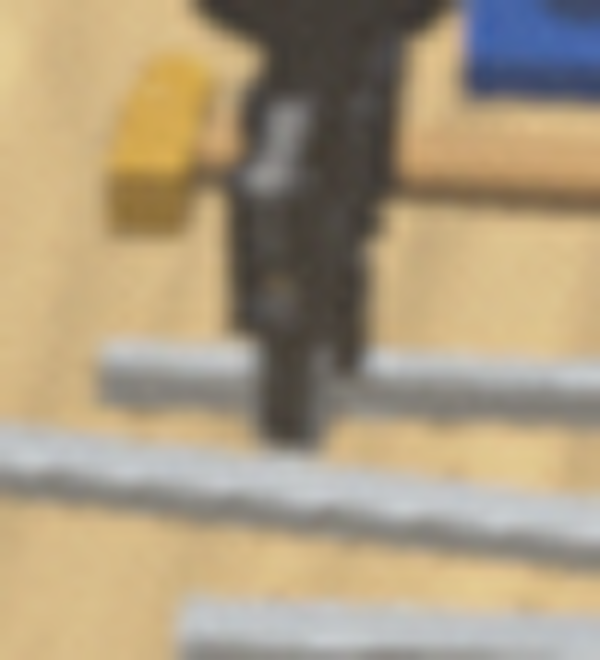

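View pics/f3.png

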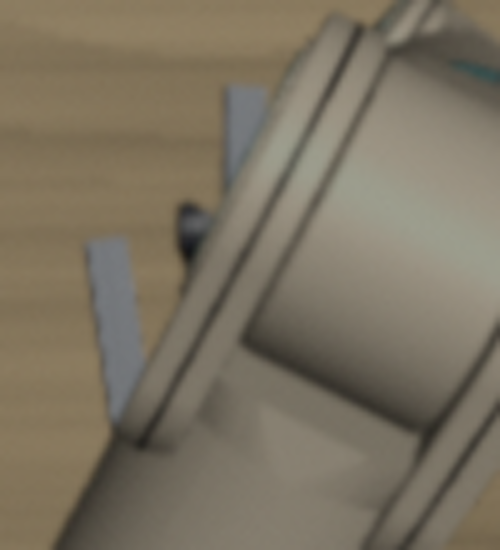

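Run:
```python
from h import *
import pickle;p,q=pickle.load(open('p0.pkl','rb'))
for P in [(.2456,-.601,.201),(.2456,-.601,.212),(.2456,-.601,.27)]: print(proj(q,P),proj(p,P))
overlay(q,None,(340,410,20,110),7,'g1.png');overlay(p,None,(480,560,240,320),7,'g2.png')
s=ctrl.sense();print(s['position'],s['tcp_rot'],s['gripper_width'],s['qpos'])
```

```text
[[370.91958169  94.07594683]] [[507.63816388 283.41069218]]
[[371.20925501  91.22511217]] [[509.80748709 283.30983484]]
[[372.75018487  75.94807929]] [[521.91132765 282.73363265]]
[ 0.498488   -0.31420164  0.01407942] [-6.79987625e-01  7.33222938e-01 -9.37498344e-04  2.73534165e-04] 0.04478688785431414 [ 0.43584681  0.8218274   0.12612855  1.8357806  -0.19548314  0.49398657
 -0.95170576]
```

View pics/g1.png

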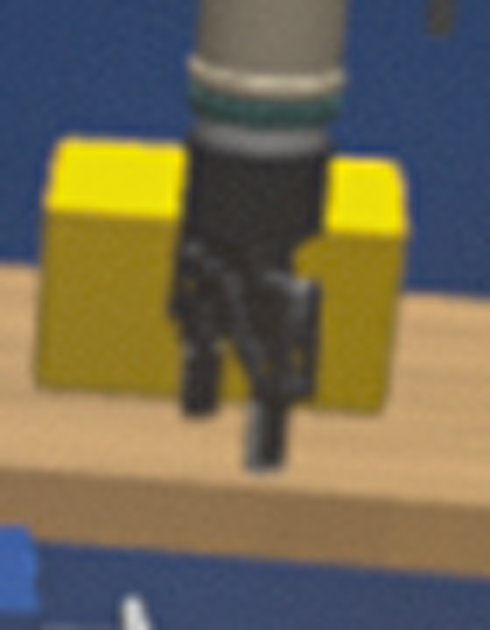

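View pics/g2.png

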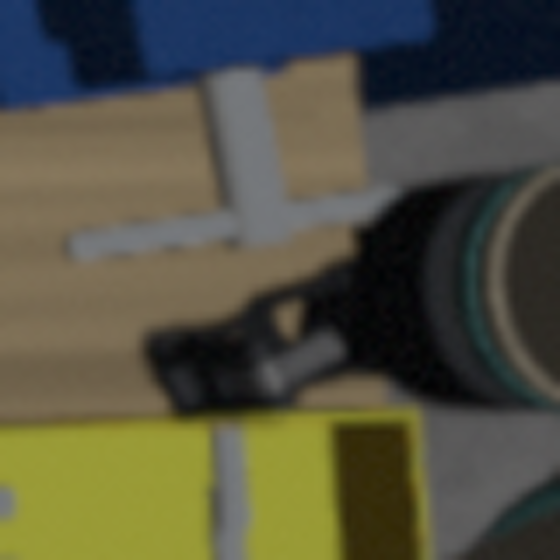

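>>> arm_command(targets=[{"offset":[0.0,0.0,0.02],"dr":[0,0,0],"jaw":0.045},{"offset":[0.0,0.0,0.06],"dr":[0,0,0],"jaw":0.02},{"offset":[0.0,0.0,0.1],"dr":[0,0,0],"jaw":0.0},{"offset":[0.0,0.0,0.1],"dr":[0,0,0],"jaw":0.0},{"offset":[0.0,0.0,0.1],"dr":[0,0,0],"jaw":0.0}])

```text
t: 4.17
position: [0.4998, -0.3149, 0.1163]
tcp_rot: [-0.68, 0.733, -0.003, 0.001]
wrist_force: [0.3, 0.3, 0.6]
gripper_width: 0.0
```

Run:
```python
from h import *
import pickle
q=ctrl.get_image('side');p=ctrl.get_image('top');pickle.dump((p,q),open('p1.pkl','wb'))
s=ctrl.sense();print(s['position'],s['tcp_rot'],s['gripper_width'],s['qpos'],s['t'])
tip=s['position']-[0,0,.011]
print(proj(q,tip),proj(p,tip),proj(q,tip+[0,0,.073]),proj(p,tip+[0,0,.073]))
print('base',proj(q,(0,0,0)),proj(p,(0,0,0)))
save(q,'s2.png');save(p,'t2.png')
overlay(q,None,(250,330,90,190),6,'g3.png',extra=[[tip,tip+[0,0,.1]]])
```

```text
[ 0.49754098 -0.31326412  0.11306845] [-6.80115902e-01  7.33104578e-01  1.81613540e-04  7.19384805e-05] 5.211748303698429e-05 [ 0.40660573  0.67153892  0.17048524  1.79243354 -0.16660449  0.69187294
 -0.97636673] 4.2667
[[290.90771969 145.59533402]] [[385.51507068 198.51693698]] [[291.43557395 125.39028338]] [[392.23086483 192.80707875]]
base [[446.99921066 240.5411295 ]] [[278.92600244 374.39990565]]
```

View pics/g3.png

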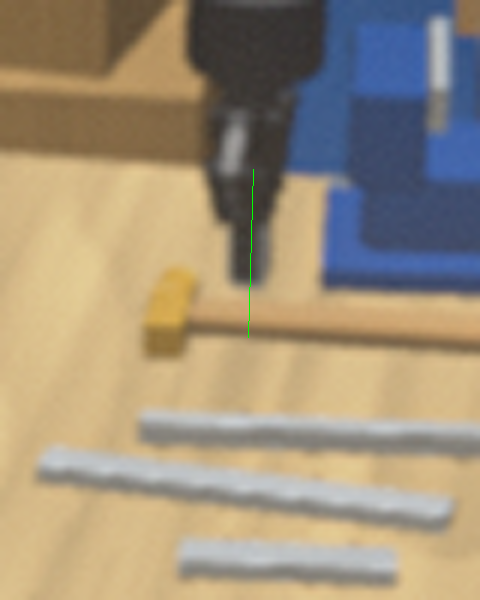

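View pics/t2.png

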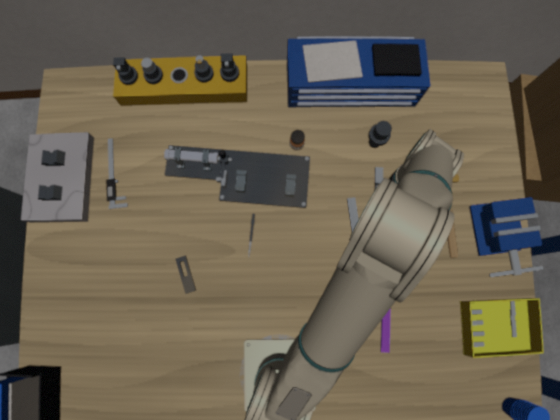

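View pics/s2.png

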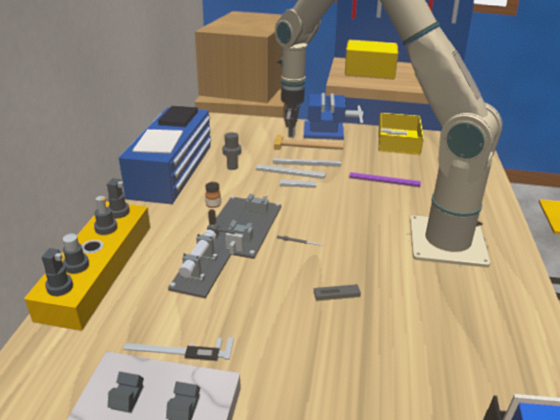

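Run:
```python
from h import *
from scipy.optimize import least_squares
import pickle;p,q=pickle.load(open('p0.pkl','rb'))
for a in [(504.5,292.5),(502,292.5),(507,292.5)]:
  o=least_squares(lambda X:np.r_[proj(q,X)[0]-(377.0,86),proj(p,X)[0]-a],[.23,-.56,.2]);print(o.x,o.cost)
x0,x1,y0,y1=490,530,270,310
cv2.imwrite('pics/g5.png',cv2.convertScaleAbs(cv2.resize(cv2.cvtColor(p['frame'],cv2.COLOR_RGB2BGR)[y0:y1,x0:x1],None,fx=15,fy=15,interpolation=cv2.INTER_CUBIC),alpha=2.5))
```

```text
[ 0.22472056 -0.56632523  0.24500832] 0.5345316541665647
[ 0.22502017 -0.5581654   0.24772709] 0.5244850327522679
[ 0.22441701 -0.57454901  0.24226819] 0.5452196692440257
```

View pics/g5.png

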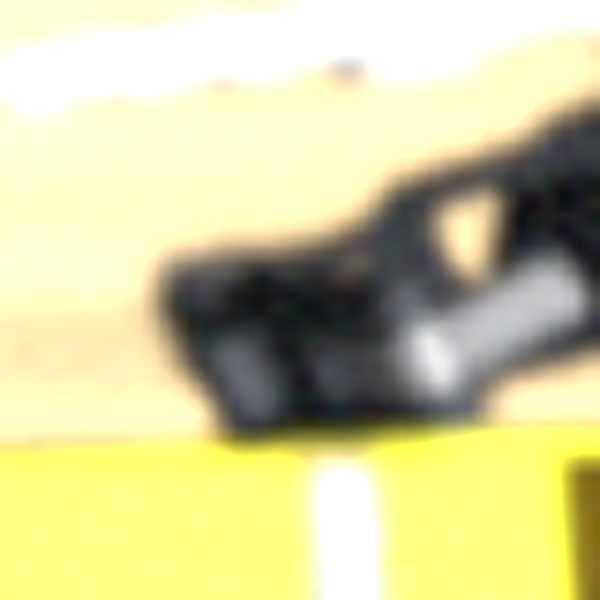

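>>> arm_command(targets=[{"offset":[0.0,-0.001,-0.03],"dr":[0,0,0],"jaw":0.045},{"offset":[0.0,-0.001,-0.065],"dr":[0,0,0],"jaw":0.045},{"offset":[0.0,-0.001,-0.1],"dr":[0,0,0],"jaw":0.045},{"offset":[0.0,-0.001,-0.113],"dr":[0,0,0],"jaw":0.045},{"offset":[0.0,-0.001,-0.113],"dr":[0,0,0],"jaw":0.045}])

```text
t: 4.68
position: [0.4944, -0.3125, -0.0043]
tcp_rot: [-0.68, 0.733, 0.005, -0.001]
wrist_force: [-0.2, 0.2, -0.8]
gripper_width: 0.0451
```

Run:
```python
from h import *
q=ctrl.get_image('side');s=ctrl.sense();print(s['position'],s['wrist_force'])
overlay(q,None,(265,315,130,185),12,'f4.png')
```

```text
[ 0.49602226 -0.31370715 -0.0019834 ] [ 0.41932528 -0.37946626  0.87989359]
```

View pics/f4.png

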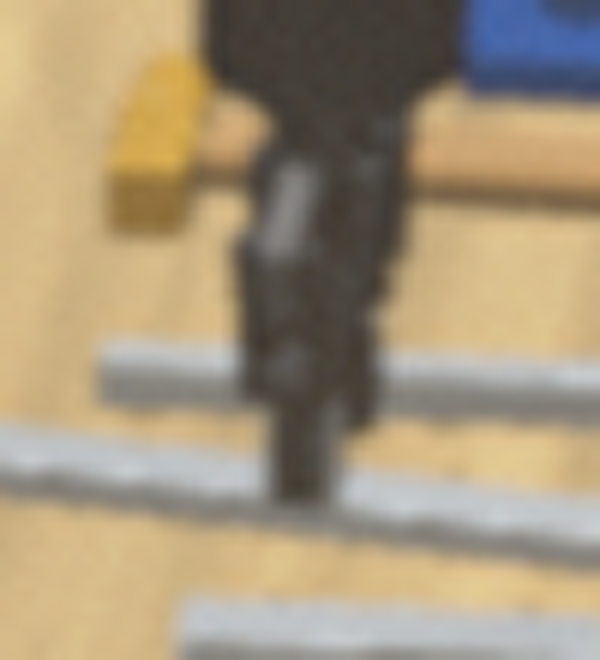

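>>> arm_command(targets=[{"offset":[0.001,-0.001,-0.003],"dr":[0,0,0],"jaw":0.045},{"offset":[0.001,-0.001,-0.006],"dr":[0,0,0],"jaw":0.04},{"offset":[0.001,-0.001,-0.008],"dr":[0,0,0],"jaw":0.035},{"offset":[0.001,-0.001,-0.008],"dr":[0,0,0],"jaw":0.035}])

```text
t: 5.07
position: [0.4994, -0.316, -0.0071]
tcp_rot: [-0.68, 0.733, -0.001, 0.0]
wrist_force: [-0.0, 0.9, 0.0]
gripper_width: 0.0352
```

Run:
```python
from h import *
q=ctrl.get_image('side');s=ctrl.sense();print(s['position'],s['wrist_force'])
overlay(q,None,(265,315,130,185),12,'f5.png')
```

```text
[ 0.49932605 -0.31596267 -0.00716462] [-0.06527586  0.15574985 -0.86681494]
```

View pics/f5.png

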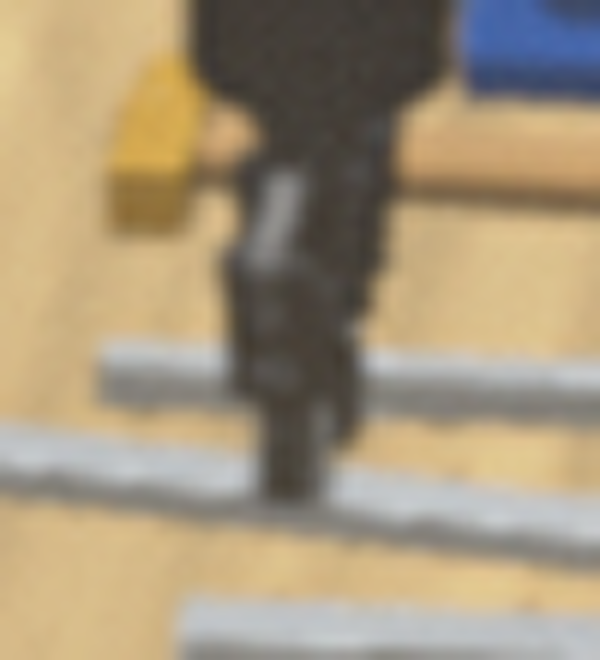

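>>> arm_command(targets=[{"offset":[-0.001,0.0,-0.002],"dr":[0,0,0],"jaw":0.035},{"offset":[-0.001,0.0,-0.004],"dr":[0,0,0],"jaw":0.035},{"offset":[-0.001,0.0,-0.0045],"dr":[0,0,0],"jaw":0.035}])

```text
t: 5.37
position: [0.4976, -0.3157, -0.0126]
tcp_rot: [-0.68, 0.733, 0.0, -0.0]
wrist_force: [-0.8, -0.1, 0.4]
gripper_width: 0.0346
```

Run:
```python
from h import *
q=ctrl.get_image('side');s=ctrl.sense();print(s['position'],s['wrist_force'])
overlay(q,None,(265,315,130,185),12,'f6.png')
```

```text
[ 0.49763087 -0.31562171 -0.01265486] [ 0.10651968 -0.68366523  0.67612638]
```

View pics/f6.png

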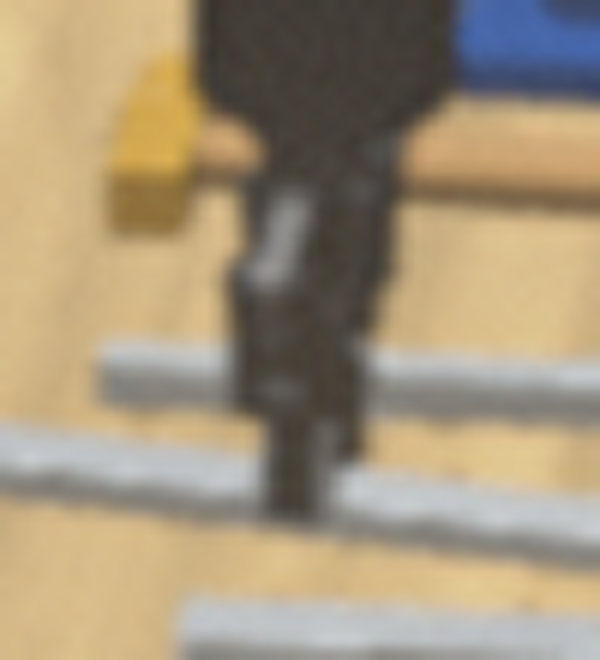

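>>> arm_command(targets=[{"offset":[0,0,-0.001],"dr":[0,0,0],"jaw":0.02},{"offset":[0,0,-0.001],"dr":[0,0,0],"jaw":0.02},{"offset":[0,0,-0.001],"dr":[0,0,0],"jaw":0.02},{"offset":[0,0,-0.001],"dr":[0,0,0],"jaw":0.02},{"offset":[0,0,0.01],"dr":[0,0,0],"jaw":0.02},{"offset":[0,0,0.02],"dr":[0,0,0],"jaw":0.02}], force=80)

```text
t: 5.92
position: [0.4967, -0.315, 0.0072]
tcp_rot: [-0.68, 0.733, 0.001, -0.0]
wrist_force: [0.7, 1.0, -6.1]
gripper_width: 0.022
```

Run:
```python
from h import *
q=ctrl.get_image('side');s=ctrl.sense();print(s['position'],s['wrist_force'],s['moment'],s['gripper_width'])
overlay(q,None,(230,350,110,190),6,'f7.png')
```

```text
[ 0.4981862  -0.31618864  0.00951958] [-0.07397791 -0.63249022 -3.54561603] [ 0.01332185  0.02667895 -0.05324056] 0.021817877379793852
```

View pics/f7.png

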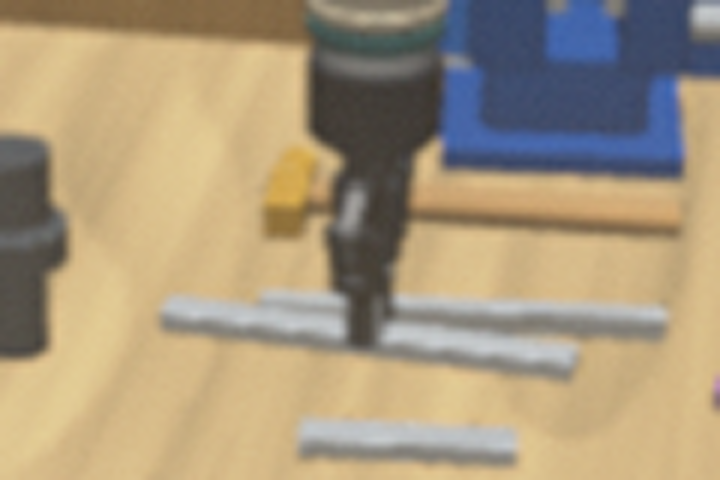

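>>> arm_command(targets=[{"offset":[0,0,0.035],"dr":[0,0,0],"jaw":0.02},{"offset":[0,0.005,0.07],"dr":[0,0,0.05],"jaw":0.02},{"offset":[0.002,0.02,0.095],"dr":[0,0,0.15],"jaw":0.02},{"offset":[0.008,0.045,0.095],"dr":[0,0,0.26],"jaw":0.02},{"offset":[0.015,0.075,0.095],"dr":[0,0,0.38],"jaw":0.02},{"offset":[0.02,0.105,0.095],"dr":[0,0,0.5],"jaw":0.02},{"offset":[0.026,0.135,0.095],"dr":[0,0,0.62],"jaw":0.02},{"offset":[0.032,0.165,0.095],"dr":[0,0,0.74],"jaw":0.02},{"offset":[0.038,0.195,0.095],"dr":[0,0,0.86],"jaw":0.02},{"offset":[0.044,0.225,0.095],"dr":[0,0,0.98],"jaw":0.02},{"offset":[0.05,0.255,0.095],"dr":[0,0,1.1],"jaw":0.02},{"offset":[0.055,0.285,0.095],"dr":[0,0,1.22],"jaw":0.02},{"offset":[0.06,0.31,0.095],"dr":[0,0,1.34],"jaw":0.02},{"offset":[0.064,0.33,0.095],"dr":[0,0,1.45],"jaw":0.02},{"offset":[0.065,0.338,0.095],"dr":[0,0,1.53],"jaw":0.02},{"offset":[0.065,0.338,0.095],"dr":[0,0,1.548],"jaw":0.02},{"offset":[0.065,0.338,0.095],"dr":[0,0,1.548],"jaw":0.02},{"offset":[0.065,0.338,0.095],"dr":[0,0,1.548],"jaw":0.02},{"offset":[0.065,0.338,0.095],"dr":[0,0,1.548],"jaw":0.02}])

```text
t: 7.55
position: [0.5625, 0.0201, 0.1024]
tcp_rot: [0.999, -0.051, -0.0, 0.001]
wrist_force: [-0.1, -0.5, -5.9]
gripper_width: 0.0218
```

```bash
cat > look.py <<'E'
from h import *
import sys,pickle
q=ctrl.get_image('side');p=ctrl.get_image('top');s=ctrl.sense();n=sys.argv[1]
pickle.dump((p,q),open('l%s.pkl'%n,'wb'))
R=s['tcp_rot'];print(s['t'],s['position'],R,np.degrees(np.arctan2(2*R[0]*R[1],R[0]**2-R[1]**2)),s['wrist_force'],s['moment'],s['gripper_width'])
overlay(q,None,(170,300,150,280),6,'s%s.png'%n);overlay(p,None,(190,330,120,230),5,'t%s.png'%n)
E
python3 look.py 10
```

```text
7.65 [0.56269784 0.0207404  0.10250988] [ 9.98726950e-01 -5.04408185e-02 -4.83856596e-05  4.48068118e-04] -5.782546452058628 [ 0.71562655  0.0367232  -5.65530442] [ 0.0213862  -0.0361938   0.02422433] 0.021846896531101754
```

View pics/s10.png

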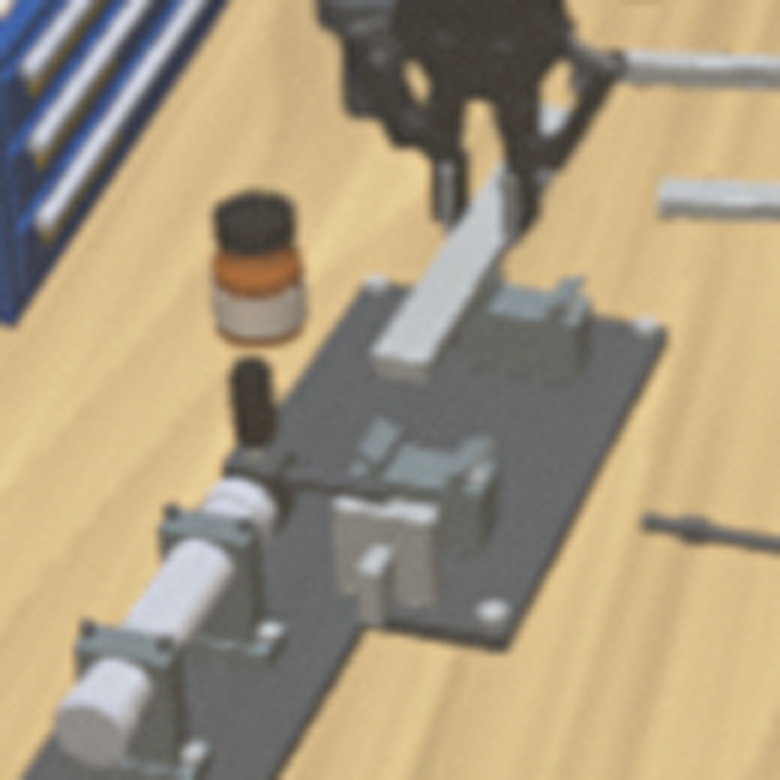

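View pics/t10.png

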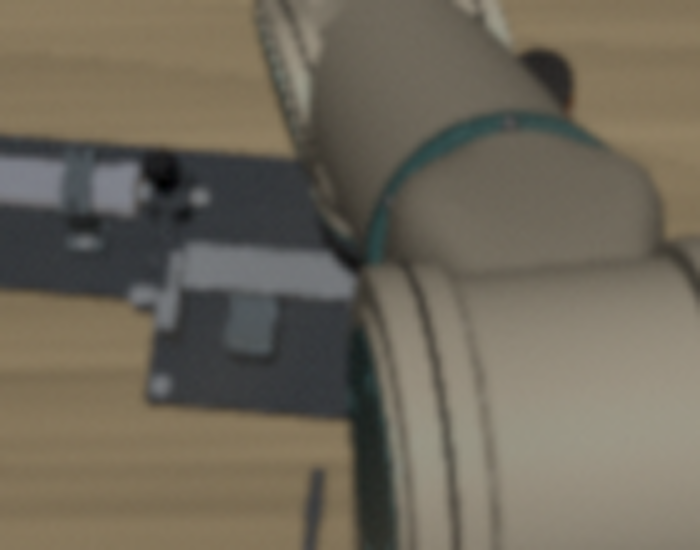

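```bash
cat >> h.py <<'E'
def barbox(c,deg,z):
    a=np.radians(deg);u=np.array([np.cos(a),np.sin(a)]);n=np.array([-u[1],u[0]])
    out=[[np.r_[np.array(c)+i*.12*u+j*.0125*n,zz] for i,j in((1,1),(1,-1),(-1,-1),(-1,1),(1,1))] for zz in (z,z+.012)]
    return out
E
python3 - <<'E'
from h import *
import pickle;p,q=pickle.load(open('l10.pkl','rb'))
pose=(.5635,.032,-.101)
ex=barbox((.5627,.0207),84.22,.116)
overlay(q,pose,(190,280,170,250),8,'s11.png',extra=ex);overlay(p,pose,(190,330,120,230),5,'t11.png',extra=ex)
E
```

```text
(no output)
```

View pics/s11.png

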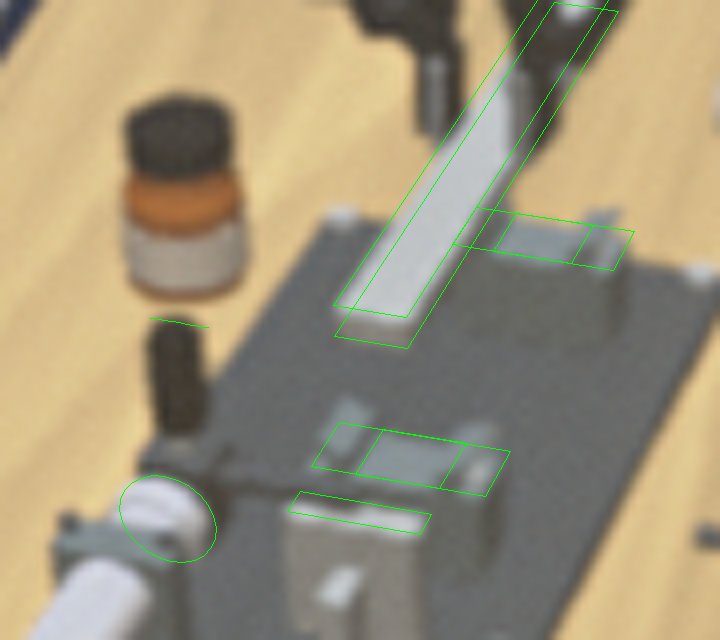

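View pics/t11.png

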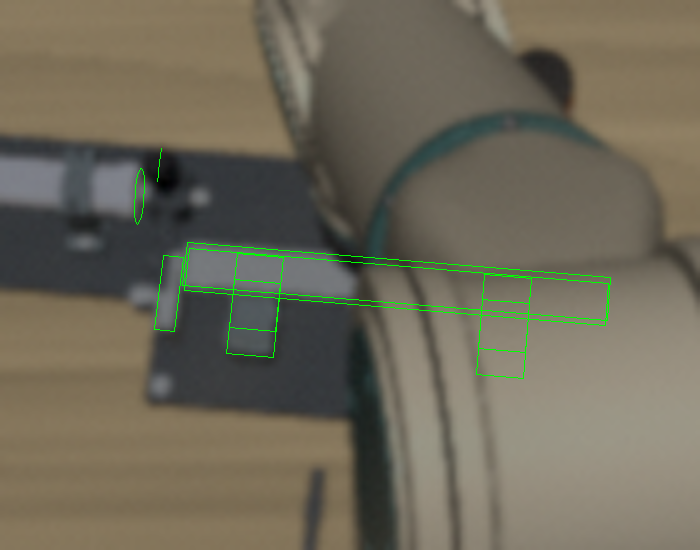

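>>> arm_command(targets=[{"offset":[0,0,-0.025],"dr":[0,0,0],"jaw":0.02},{"offset":[0,0,-0.045],"dr":[0,0,0],"jaw":0.02},{"offset":[0,0,-0.052],"dr":[0,0,0],"jaw":0.02},{"offset":[0,0,-0.052],"dr":[0,0,0],"jaw":0.02}])

```text
t: 7.98
position: [0.5611, 0.0215, 0.0488]
tcp_rot: [0.999, -0.05, -0.002, 0.0]
wrist_force: [-0.3, -0.1, -5.5]
gripper_width: 0.0221
```

```bash
python3 look.py 12
python3 - <<'E'
from h import *
import pickle;p,q=pickle.load(open('l12.pkl','rb'))
s=ctrl.sense()['position']
ex=barbox(s[:2],84.22,s[2]+.0137)
overlay(q,None,(200,280,180,250),9,'s12.png')
overlay(q,None,(200,280,180,250),9,'s13.png',extra=ex)
E
```

```text
8.0833 [0.56317769 0.02209738 0.05085762] [ 9.98784317e-01 -4.92935647e-02  1.80625876e-04 -6.67994873e-06] -5.650916580865371 [ 1.23284479  0.60648054 -5.25092145] [ 0.02089471 -0.08071518  0.00308474] 0.02239386470565881
```

View pics/s12.png

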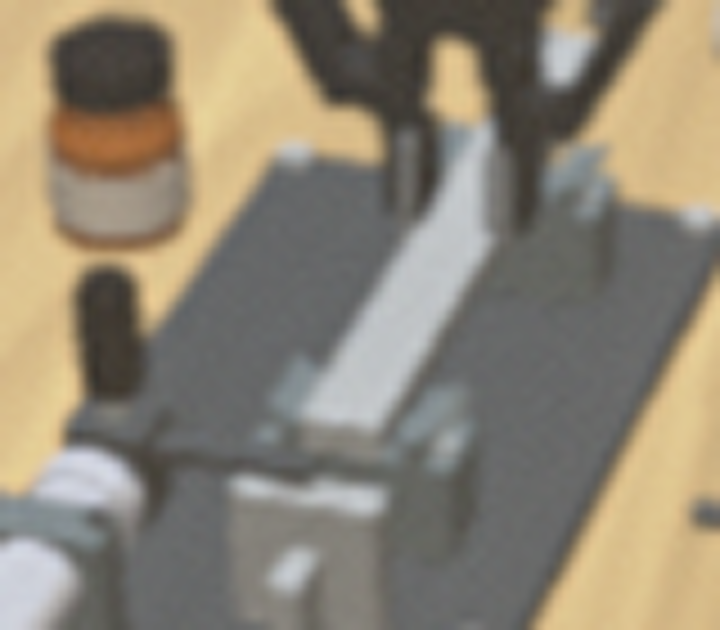

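View pics/s13.png

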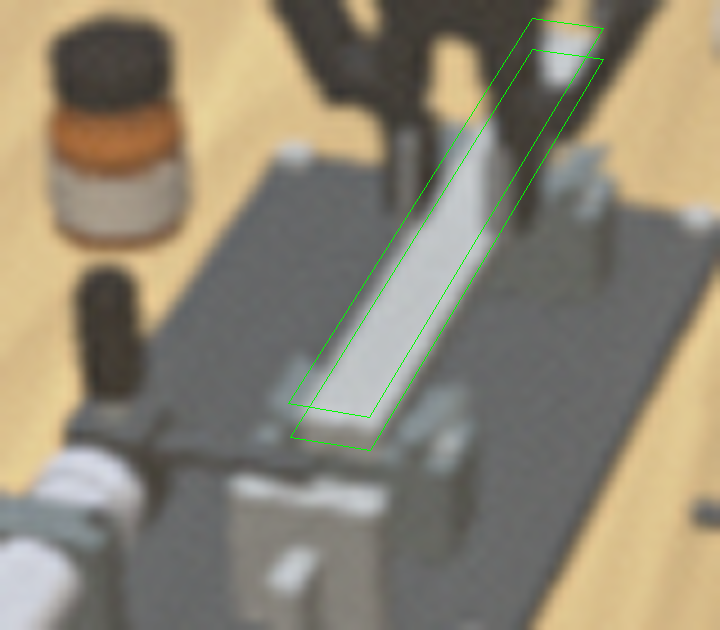

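View pics/t12.png

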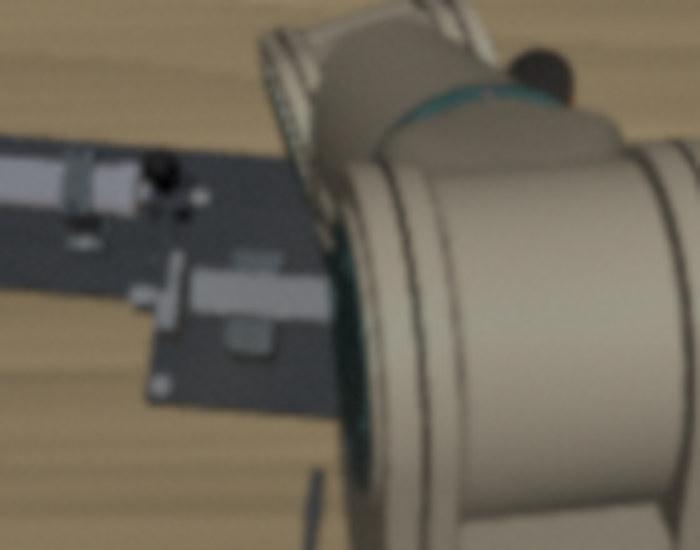

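>>> arm_command(targets=[{"offset":[0,0,-0.002],"dr":[0,0,0],"jaw":0.02},{"offset":[0,0,-0.002],"dr":[0,0,0],"jaw":0.02},{"offset":[0,0,-0.002],"dr":[0,0,0],"jaw":0.02},{"offset":[0,0,-0.002],"dr":[0,0,0],"jaw":0.02}])

```text
t: 8.42
position: [0.5633, 0.0223, 0.0491]
tcp_rot: [0.999, -0.049, 0.001, -0.0]
wrist_force: [0.1, -0.2, -5.8]
gripper_width: 0.0221
```

```bash
python3 look.py 14
python3 - <<'E'
from h import *
import pickle;p,q=pickle.load(open('l14.pkl','rb'))
g=cv2.cvtColor(p['frame'],cv2.COLOR_RGB2GRAY)
print(g[166:196,234:248:2])
s=ctrl.sense()['position']
for P in [F((.5635,.032,-.101),[(v,75,z)])[0] for v,z in((31,48),(19,61),(-19,61),(-31,48))]: print(proj(p,P))
ex=barbox(s[:2],84.22,s[2]+.0137)
overlay(q,(.5635,.032,-.101),(200,280,180,250),9,'s15.png',extra=ex)
overlay(p,(.5635,.032,-.101),(205,265,155,205),12,'t15.png',extra=ex)
E
```

```text
8.5167 [0.56307507 0.0222887  0.048893  ] [ 9.98798799e-01 -4.89983496e-02  3.42315767e-04 -5.47745219e-05] -5.617046744195357 [ 0.37256205 -0.04589986 -6.00746576] [0.00313203 0.00160604 0.02827257] 0.02174996522876182
[[ 56  57  55  57  57  57  57]
 [ 54  56  56  56  58  59  58]
 [ 55  57  58  58  59  58  59]
 [ 56  60  65  63  61  61  60]
 [ 55  65  75  73  72  71  64]
 [ 57  69  81  82  81  82  71]
 [ 59  72  84  84  84  84  70]
 [ 73  81  90  89  88  88  67]
 [ 98 100 103 102  99 100  79]
 [115 114 114 113 111 112 102]
 [119 119 118 118 116 116 114]
 [119 120 119 119 118 118 116]
 [119 119 119 119 118 119 118]
 [119 119 119 118 120 119 118]
 [118 119 117 118 118 118 118]
 [111 117 114 113 115 115 117]
 [ 91 102  97  98 100 106 110]
 [ 67  81  80  81  82  87  90]
 [ 61  80  82  81  82  73  66]
 [ 63  83  84  85  86  70  55]
 [ 65  84  84  85  86  68  53]
 [ 66  83  84  85  85  66  54]
 [ 66  83  85  85  85  64  55]
 [ 62  73  80  83  85  61  55]
 [ 59  59  65  71  73  55  54]
 [ 60  54  51  53  52  47  57]
 [ 61  57  51  51  48  50  58]
 [ 61  61  58  57  54  54  59]
 [ 62  61  59  59  58  57  57]
 [ 60  61  61  59  59  59  57]]
[[241.50749866 170.55169326]]
[[240.76314006 173.2148851 ]]
[[239.46559695 185.53402966]]
[[239.41550927 190.46435177]]
```

View pics/s15.png

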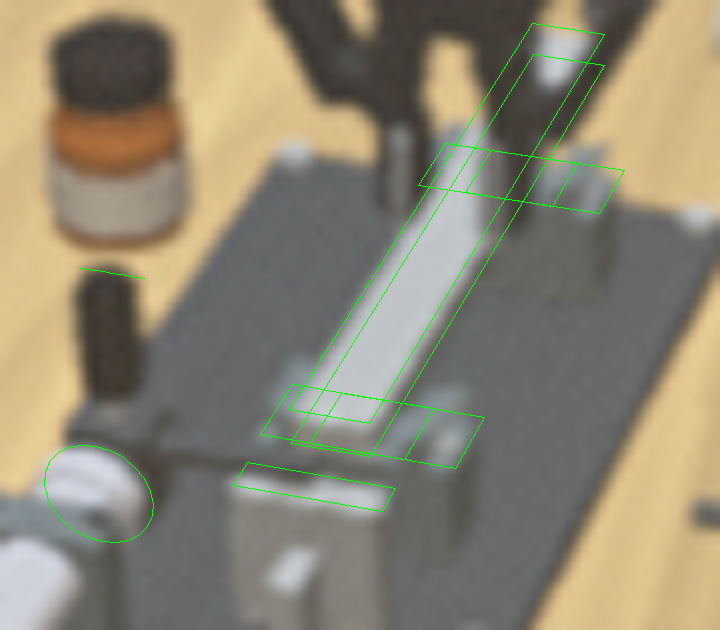

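View pics/t15.png

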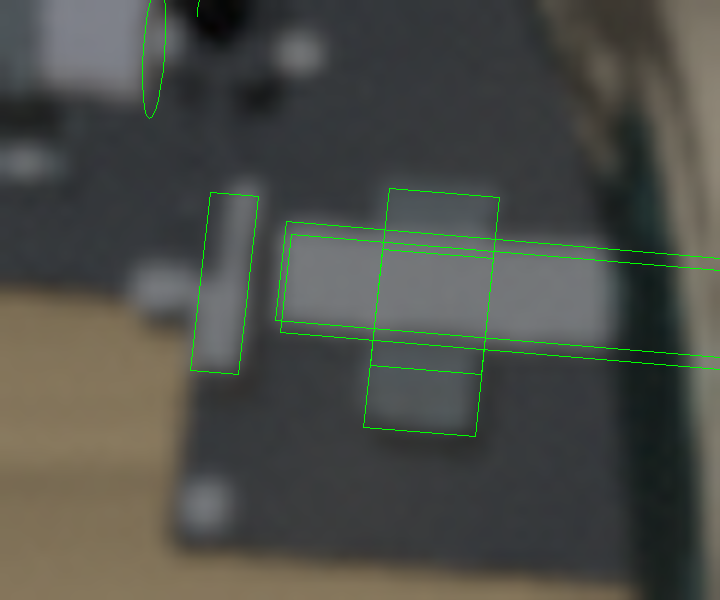

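```bash
cat > barfit.py <<'E'
from h import *
import sys,pickle
def edges(p,c0,c1,r0,r1,z,lo=95):
    g=cv2.cvtColor(p['frame'],cv2.COLOR_RGB2GRAY).astype(float)
    up=[];dn=[]
    for c in range(c0,c1+1):
        col=g[r0:r1,c];k=np.where(col>lo)[0]
        if len(k)<3: continue
        a,b=k[0],k[-1]
        up.append((c,r0+a-(col[a]-lo)/(col[a]-col[a-1])));dn.append((c,r0+b+(col[b]-lo)/(col[b]-col[b+1])))
    out=[]
    for e in(up,dn):
        w=back(p,e,[z]*len(e));k=np.polyfit(w[:,1],w[:,0],1);out.append(k)
        print('angle deg',90-np.degrees(np.arctan(k[0])),'x at y=.107',np.polyval(k,.107),'x at .022',np.polyval(k,.022),'sd',(w[:,0]-np.polyval(k,w[:,1])).std())
if __name__=='__main__':
    p,q=pickle.load(open(sys.argv[1],'rb'))
    edges(p,231,252,165,190,float(sys.argv[2]))
E
python3 barfit.py l14.pkl .0746
python3 - <<'E'
from h import *
import pickle
# bar yaw from initial
p,q=pickle.load(open('p0.pkl','rb'))
g=cv2.cvtColor(p['frame'],cv2.COLOR_RGB2GRAY).astype(float)
L=[];R=[]
for r in range(172,240):
    row=g[r,365:395];m=(row.max()+np.median(row[:6]))/2
# use saturation mask
hsv=cv2.cvtColor(p['frame'],cv2.COLOR_RGB2HSV).astype(float)
S=hsv[...,1]
for r in range(172,240):
    row=S[r,366:392];k=np.where(row<55)[0];L.append((366+k[0]-.5,r));R.append((366+k[-1]+.5,r))
for e in(L,R):
    w=back(p,e,[.012]*len(e));k=np.polyfit(w[:,0],w[:,1],1);print('bar0',np.degrees(np.arctan(k[0])),np.polyval(k,.4975))
E
```

```text
angle deg 84.43541132578628 x at y=.107 0.5841623992468037 x at .022 0.5758811119879604 sd 0.001128491158931853
angle deg 84.78415239090748 x at y=.107 0.5586885482603356 x at .022 0.5509292365539874 sd 0.00045279583332942226
bar0 -4.1951482501503 -0.29939335360207475
bar0 -4.815560408922795 -0.3282793427989993
```

>>> arm_command(targets=[{"offset":[0.002,0,0],"dr":[0,0,0],"jaw":0.02},{"offset":[0.002,0,-0.003],"dr":[0,0,0],"jaw":0.02},{"offset":[0.002,0,-0.006],"dr":[0,0,0],"jaw":0.02},{"offset":[0.002,0,-0.008],"dr":[0,0,0],"jaw":0.02},{"offset":[0.002,0,-0.008],"dr":[0,0,0],"jaw":0.02},{"offset":[0.002,0,-0.008],"dr":[0,0,0],"jaw":0.02}])

```text
t: 9.02
position: [0.5645, 0.0222, 0.0401]
tcp_rot: [0.999, -0.049, -0.0, 0.0]
wrist_force: [0.2, 0.2, -5.4]
gripper_width: 0.022
```

```bash
python3 look.py 16;  python3 - <<'E'
from h import *
import pickle;p,q=pickle.load(open('l16.pkl','rb'))
overlay(q,None,(200,280,180,250),9,'s16.png')
overlay(p,None,(205,265,155,205),12,'t16.png')
E
```

```text
9.1167 [0.56481103 0.02229035 0.04045721] [ 9.98799727e-01 -4.89806282e-02 -4.76704634e-05 -2.24749696e-05] -5.615013250824437 [ 4.56074601e-01 -1.51601626e-03 -6.41185401e+00] [ 0.02507585 -0.00874101  0.02431693] 0.022175414021381738
```

View pics/s16.png

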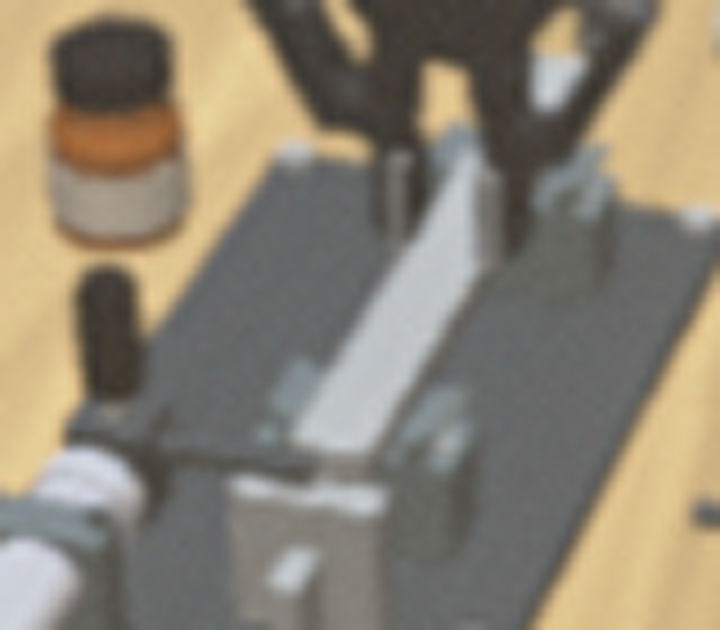

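View pics/t16.png

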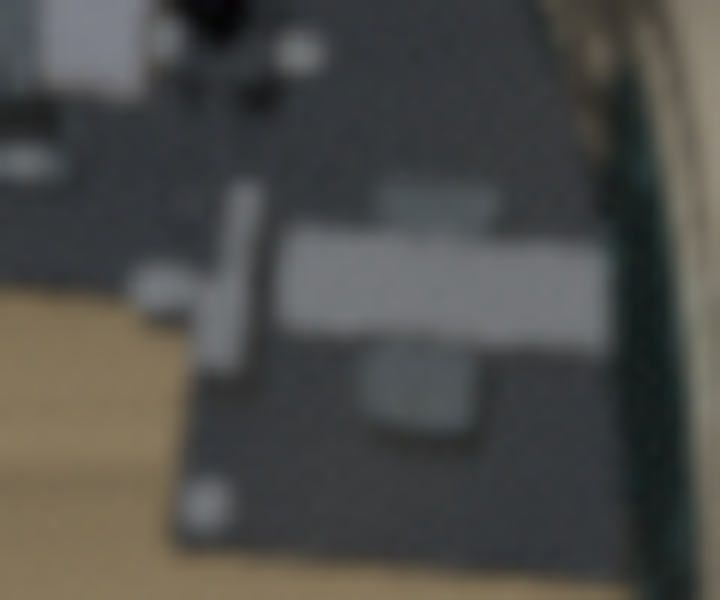

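>>> arm_command(targets=[{"offset":[-0.0015,0,-0.001],"dr":[0,0,0],"jaw":0.02},{"offset":[-0.0015,0,-0.003],"dr":[0,0,0],"jaw":0.02},{"offset":[-0.0015,0,-0.004],"dr":[0,0,0],"jaw":0.02},{"offset":[-0.0015,0,-0.004],"dr":[0,0,0],"jaw":0.02}])

```text
t: 9.45
position: [0.5631, 0.0222, 0.0362]
tcp_rot: [0.999, -0.049, -0.0, 0.0]
wrist_force: [0.1, -0.0, -5.9]
gripper_width: 0.022
```

```bash
python3 look.py 17;  python3 - <<'E'
from h import *
import pickle;p,q=pickle.load(open('l17.pkl','rb'))
overlay(q,None,(200,280,180,250),9,'s17.png')
E
```

```text
9.55 [0.5633155  0.02226336 0.03645092] [ 9.98800221e-01 -4.89705774e-02 -2.82156770e-05 -7.44836714e-07] -5.6138601236732875 [ 0.09192321  0.9108345  -5.53616732] [ 0.00514573  0.03546002 -0.03204123] 0.02178344884128558
```

View pics/s17.png

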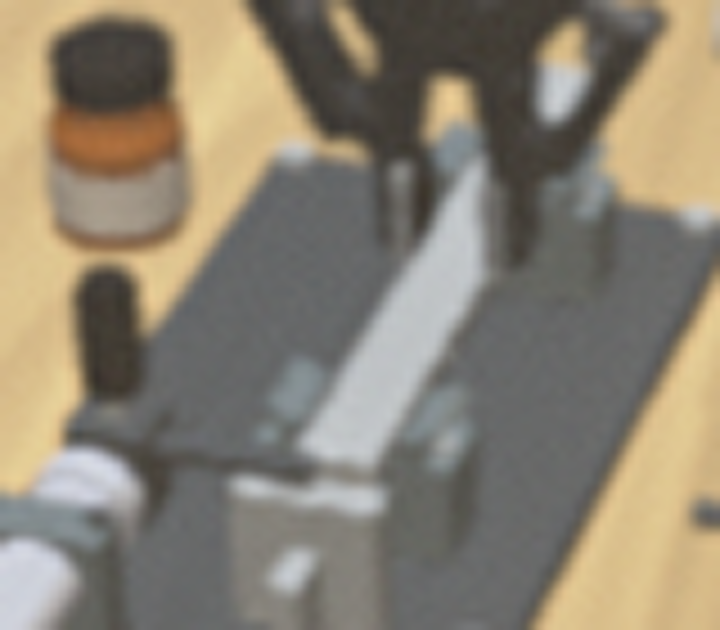

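>>> arm_command(targets=[{"offset":[0,0,-0.001],"dr":[0,0,0],"jaw":0.02},{"offset":[0,0,-0.002],"dr":[0,0,0],"jaw":0.02},{"offset":[0,0,-0.003],"dr":[0,0,0],"jaw":0.02},{"offset":[0,0,-0.003],"dr":[0,0,0],"jaw":0.02}])

```text
t: 9.88
position: [0.5636, 0.0223, 0.035]
tcp_rot: [0.999, -0.049, 0.0, 0.0]
wrist_force: [-2.4, -0.8, 7.2]
gripper_width: 0.0223
```

>>> arm_command(targets=[{"offset":[0,0.001,0.001],"dr":[0,0,0],"jaw":0.02},{"offset":[0,0.003,0.001],"dr":[0,0,0],"jaw":0.02},{"offset":[0.0005,0.005,0.001],"dr":[0,0,0],"jaw":0.02},{"offset":[0.0005,0.006,0.001],"dr":[0,0,0],"jaw":0.02},{"offset":[0.0005,0.006,0.001],"dr":[0,0,0],"jaw":0.02}])

```text
t: 10.3
position: [0.5644, 0.0274, 0.035]
tcp_rot: [0.999, -0.049, 0.001, 0.001]
wrist_force: [-1.7, -4.5, 4.2]
gripper_width: 0.0223
```

>>> arm_command(targets=[{"offset":[0,0.001,0.0005],"dr":[0,0,0],"jaw":0.02},{"offset":[0,0.002,0.0005],"dr":[0,0,0],"jaw":0.02},{"offset":[0,0.002,0.0005],"dr":[0,0,0],"jaw":0.02}])

```text
t: 10.55
position: [0.5642, 0.0307, 0.035]
tcp_rot: [0.999, -0.049, 0.0, -0.0]
wrist_force: [-0.3, -2.9, 0.9]
gripper_width: 0.0222
```

```bash
python3 look.py 18;  python3 - <<'E'
from h import *
import pickle;p,q=pickle.load(open('l18.pkl','rb'))
overlay(q,None,(200,280,180,250),9,'s18.png')
overlay(p,None,(205,265,155,205),12,'t18.png')
E
```

```text
10.65 [0.56412446 0.03072447 0.03502066] [ 9.98805789e-01 -4.88551503e-02  2.85754369e-04 -2.97635369e-04] -5.6006177704016755 [ 0.28433677 -1.58643187  0.58748824] [-0.51386924 -0.0353133  -0.04755552] 0.021919161952128414
```

View pics/t18.png

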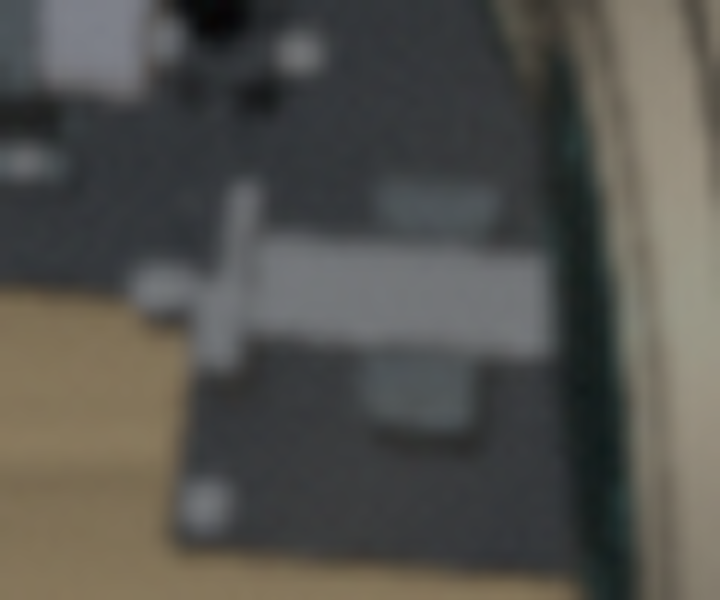

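Bar end is nearly at the stop (gap ≲1–2 px near (246,290) in the crop). Push on in small steps.

>>> arm_command(targets=[{"offset":[0,0.001,0],"dr":[0,0,0],"jaw":0.02},{"offset":[0,0.002,0],"dr":[0,0,0],"jaw":0.02},{"offset":[0,0.002,0],"dr":[0,0,0],"jaw":0.02}])

```text
t: 10.9
position: [0.564, 0.0319, 0.035]
tcp_rot: [0.999, -0.049, 0.0, 0.0]
wrist_force: [0.5, -4.9, 0.6]
gripper_width: 0.0219
```

>>> arm_command(targets=[{"offset":[0,0.001,0],"dr":[0,0,0],"jaw":0.02},{"offset":[0,0.002,0],"dr":[0,0,0],"jaw":0.02},{"offset":[0,0.002,0],"dr":[0,0,0],"jaw":0.02}])

```text
t: 11.15
position: [0.564, 0.0319, 0.035]
tcp_rot: [0.999, -0.05, 0.0, 0.001]
wrist_force: [0.6, -7.5, 1.9]
gripper_width: 0.0221
```

>>> arm_command(targets=[{"offset":[0,0.001,0],"dr":[0,0,0],"jaw":0.02},{"offset":[0,0.001,0],"dr":[0,0,0],"jaw":0.03},{"offset":[0,0.001,0],"dr":[0,0,0],"jaw":0.045},{"offset":[0,0.001,0],"dr":[0,0,0],"jaw":0.045},{"offset":[0,0.001,0],"dr":[0,0,0],"jaw":0.045},{"offset":[0,0.0,0.02],"dr":[0,0,0],"jaw":0.045},{"offset":[0,0.0,0.06],"dr":[0,0,0],"jaw":0.045},{"offset":[-0.03,-0.03,0.1],"dr":[0,0,0],"jaw":0.045},{"offset":[-0.06,-0.07,0.12],"dr":[0,0,0],"jaw":0.045},{"offset":[-0.06,-0.1,0.12],"dr":[0,0,0],"jaw":0.045}])

```text
t: 11.98
position: [0.5064, -0.0519, 0.1548]
tcp_rot: [0.999, -0.046, 0.001, -0.001]
wrist_force: [-0.3, -0.4, 0.6]
gripper_width: 0.0452
```

```bash
python3 look.py 19;  python3 - <<'E'
from h import *
import pickle;p,q=pickle.load(open('l19.pkl','rb'))
overlay(q,None,(200,280,180,250),9,'s19.png')
overlay(p,None,(205,305,155,205),8,'t19.png')
E
```

```text
12.0833 [ 0.50547912 -0.0621915   0.15404105] [ 9.98555547e-01 -5.36793211e-02  5.31478345e-04  2.25096742e-03] -6.1541714856272165 [ 0.46207683 -0.36390904 -0.54665595] [ 0.01825986 -0.02618923  0.00436504] 0.04505742551539842
```

View pics/s19.png

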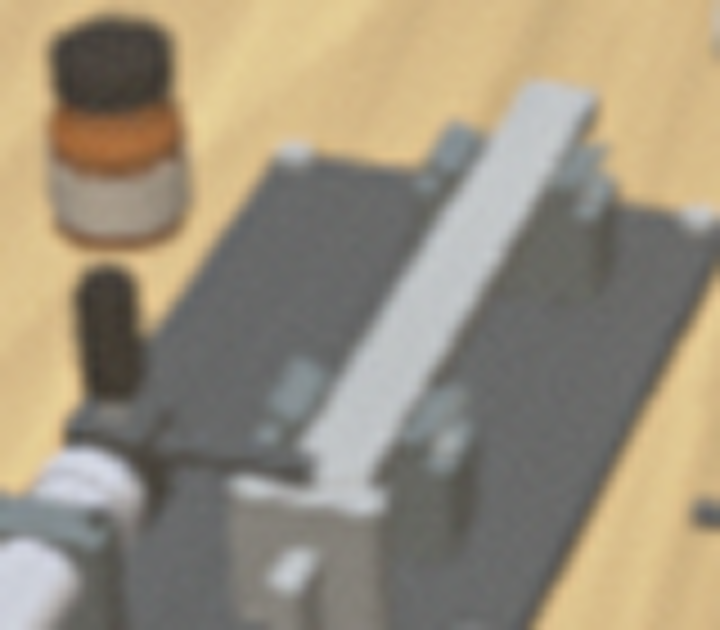

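View pics/t19.png

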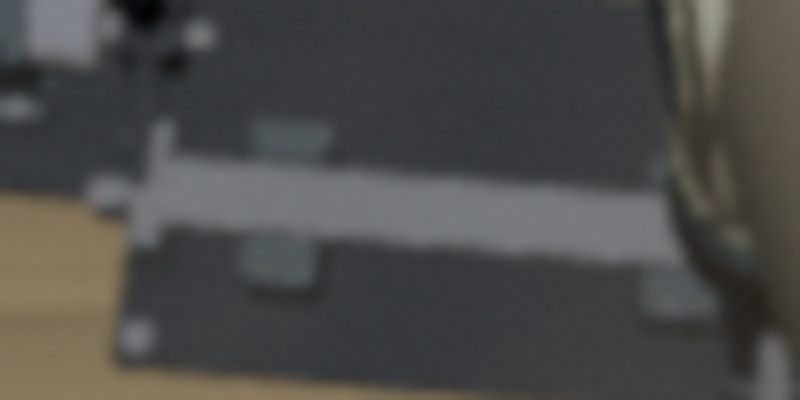

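Run:
```python
from h import *
from scipy.optimize import least_squares
import pickle;p,q=pickle.load(open('l19.pkl','rb'))
pose=(.564,.032,-.1)
for cam,r in((p,(210,235,140,165)),(q,(200,222,203,232))):
    g=cv2.cvtColor(cam['frame'],cv2.COLOR_RGB2GRAY)
    print(g[r[2]:r[3],r[0]:r[1]])
k=F(pose,[(58,130,126),(58,130,91)]);print(k,proj(p,k),proj(q,k))
t=np.linspace(0,2*np.pi,30)
ex=[F(pose,[(58+10*np.cos(a),130+10*np.sin(a),z) for a in t]) for z in(91,126)]
overlay(p,None,(205,245,140,175),16,'t20.png',extra=ex);overlay(q,None,(195,235,200,240),14,'s20.png',extra=ex)
```

```text
[[120 120 120 119 119 120 120 120 120 121 119 120 120 119 120 119 119 119
  118 119 119 119 118 119 119]
 [119 120 121 121 120 120 120 120 120 119 120 120 119 119 120 121 120 119
  120 120 120 120 121 119 120]
 [121 121 121 122 121 122 120 121 122 121 121 121 122 121 122 122 122 122
  121 122 121 122 122 122 123]
 [122 122 122 122 122 122 122 122 122 122 122 123 123 122 122 122 122 122
  122 122 122 123 122 123 122]
 [122 122 123 122 122 122 122 123 122 123 122 123 122 122 122 122 122 122
  123 123 123 122 122 122 122]
 [121 121 122 121 122 121 121 121 121 121 122 121 121 122 123 122 122 122
  122 123 122 122 122 124 123]
 [120 120 121 121 123 122 121 123 123 124 123 123 123 124 124 125 124 124
  125 124 125 126 126 126 126]
 [113 114 116 117 120 122 123 123 123 123 123 123 124 124 125 126 126 127
  127 127 127 128 128 128 128]
 [ 89  92  98 101 104 108 110 110 111 112 113 113 113 115 119 119 123 125
  125 125 125 126 125 125 126]
 [ 63  66  69  71  73  75  77  78  81  82  82  80  82  87  95 100 104 109
  108 109 110 111 113 113 115]
 [ 56  57  56  56  57  57  58  58  57  52  48  48 
[... 3714 characters left out ...]
 120 119 109 104 102  92
   85  94 102 104]
 [194 195 196 200 206 205 185 127  99  99 101 103 109 109 107 103  98  89
   87  97 100 104]
 [194 196 198 204 207 202 179 108  80  83  83  90  93 100 103 100  88  90
  102 104 101 105]
 [195 197 202 206 204 202 183 135 123 126 114  99  86  83  86  83  79  91
  100 103 101 103]
 [196 200 203 205 204 204 205 199 197 199 188 164 129 100  80  73  74  80
   86  86  84  88]
 [199 203 204 205 204 207 206 210 211 215 214 207 188 154 102  75  69  69
   73  80  84  84]]
[[0.63468859 0.1555602  0.126     ]
 [0.63468859 0.1555602  0.091     ]] [[221.25590664 152.34037863]
 [222.71934805 156.10031396]] [[211.70664052 209.80789854]
 [212.46847706 221.0627962 ]]
```

View pics/t20.png

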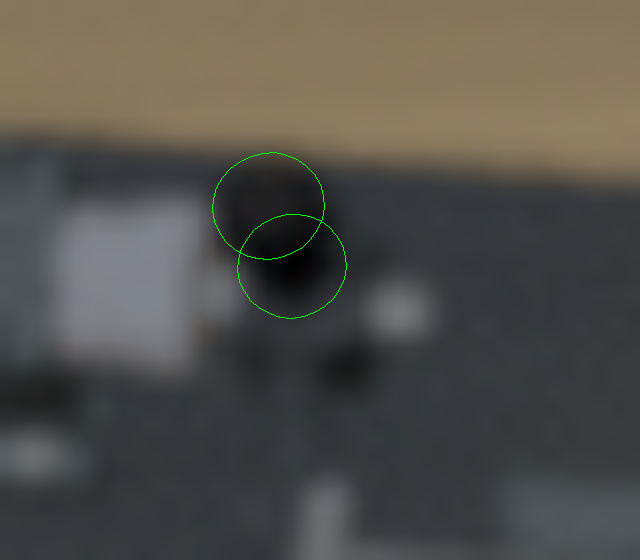

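View pics/s20.png

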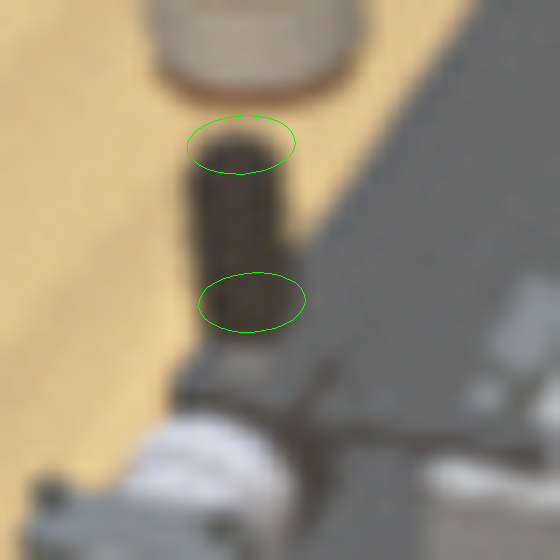

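>>> arm_command(targets=[{"offset":[0.005,0.005,0.01],"dr":[0,0,0.1],"jaw":0.045},{"offset":[0.015,0.02,0.02],"dr":[0,0,0.22],"jaw":0.045},{"offset":[0.025,0.04,0.02],"dr":[0,0,0.34],"jaw":0.045},{"offset":[0.035,0.06,0.02],"dr":[0,0,0.46],"jaw":0.045},{"offset":[0.045,0.08,0.02],"dr":[0,0,0.58],"jaw":0.045},{"offset":[0.055,0.1,0.02],"dr":[0,0,0.7],"jaw":0.045},{"offset":[0.065,0.12,0.02],"dr":[0,0,0.82],"jaw":0.045},{"offset":[0.08,0.14,0.02],"dr":[0,0,0.94],"jaw":0.045},{"offset":[0.095,0.16,0.02],"dr":[0,0,1.06],"jaw":0.045},{"offset":[0.11,0.18,0.02],"dr":[0,0,1.18],"jaw":0.045},{"offset":[0.12,0.2,0.02],"dr":[0,0,1.3],"jaw":0.045},{"offset":[0.128,0.212,0.02],"dr":[0,0,1.42],"jaw":0.045},{"offset":[0.13,0.2185,0.02],"dr":[0,0,1.54],"jaw":0.045},{"offset":[0.13,0.2185,0.02],"dr":[0,0,1.571],"jaw":0.045},{"offset":[0.13,0.2185,0.02],"dr":[0,0,1.571],"jaw":0.045},{"offset":[0.13,0.2185,0.02],"dr":[0,0,1.571],"jaw":0.045},{"offset":[0.13,0.2185,0.02],"dr":[0,0,1.571],"jaw":0.045}])

```text
t: 13.5
position: [0.637, 0.1634, 0.1721]
tcp_rot: [0.741, 0.671, -0.0, -0.0]
wrist_force: [0.1, 0.3, 0.2]
gripper_width: 0.0451
```

```bash
python3 look.py 21
```

```text
13.6 [0.6371702  0.16329224 0.17232361] [ 7.41195122e-01  6.71289638e-01 -6.09083562e-05  9.78976348e-05] 84.33335646605568 [-0.66436926 -0.1219526   0.20569523] [ 0.01963373 -0.01624885 -0.01037514] 0.045364901510688074
```

View pics/s21.png

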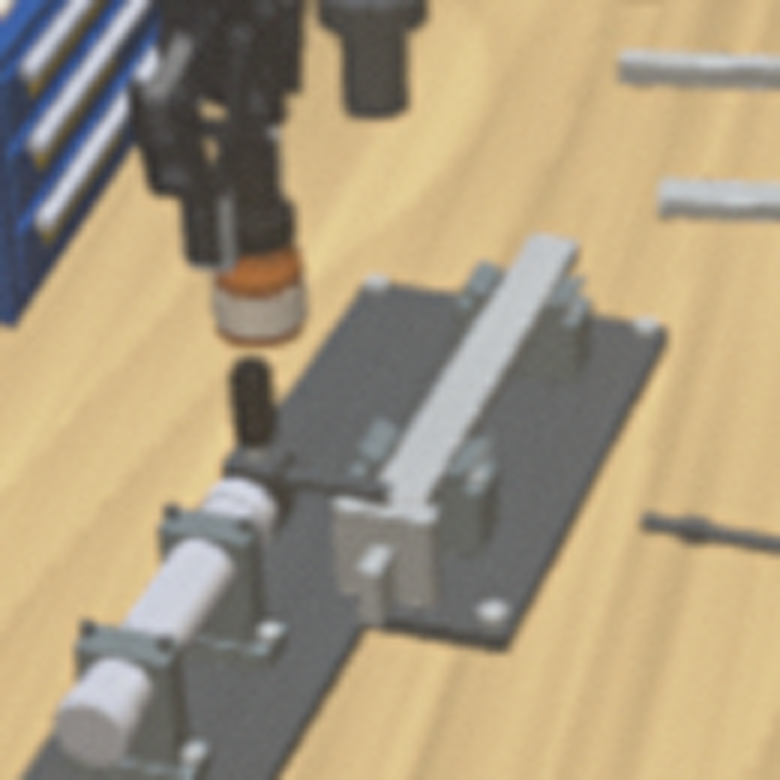

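>>> arm_command(targets=[{"offset":[-0.003,-0.0085,0],"dr":[0,0,0],"jaw":0.045},{"offset":[-0.003,-0.0085,-0.025],"dr":[0,0,0],"jaw":0.045},{"offset":[-0.003,-0.0085,-0.045],"dr":[0,0,0],"jaw":0.045},{"offset":[-0.003,-0.0085,-0.045],"dr":[0,0,0],"jaw":0.045},{"offset":[-0.003,-0.0085,-0.045],"dr":[0,0,0],"jaw":0.045}])

```text
t: 14.02
position: [0.6334, 0.154, 0.1267]
tcp_rot: [0.741, 0.671, -0.001, -0.0]
wrist_force: [0.4, -0.0, 0.2]
gripper_width: 0.0449
```

```bash
python3 look.py 22
python3 - <<'E'
from h import *
import pickle;p,q=pickle.load(open('l22.pkl','rb'))
s=ctrl.sense()['position']
a=np.radians(84.3);u=np.array([np.cos(a),np.sin(a),0]);n=np.array([-u[1],u[0],0]);c=s+[0,0,.0155]
ex=[[c+u*k*.0225+n*.011,c+u*k*.0225-n*.011,c+u*k*.0225-n*.011+[0,0,.04]] for k in(1,-1)]+[[c,c-[0,0,.04]]]
overlay(q,None,(180,250,170,240),10,'s22.png',extra=ex)
E
```

```text
14.1167 [0.63488532 0.15531704 0.12854063] [7.40948626e-01 6.71561104e-01 8.72560522e-04 2.39046040e-04] 84.37537481974852 [ 1.48631272  0.52031122 -0.05018414] [ 0.00934278 -0.0327991   0.00653752] 0.045220609490990854
```

View pics/s22.png

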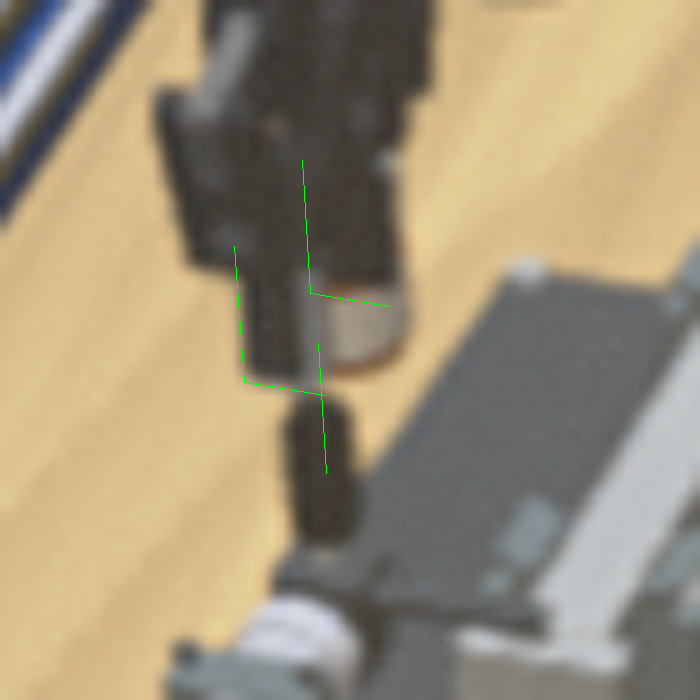

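View pics/t22.png

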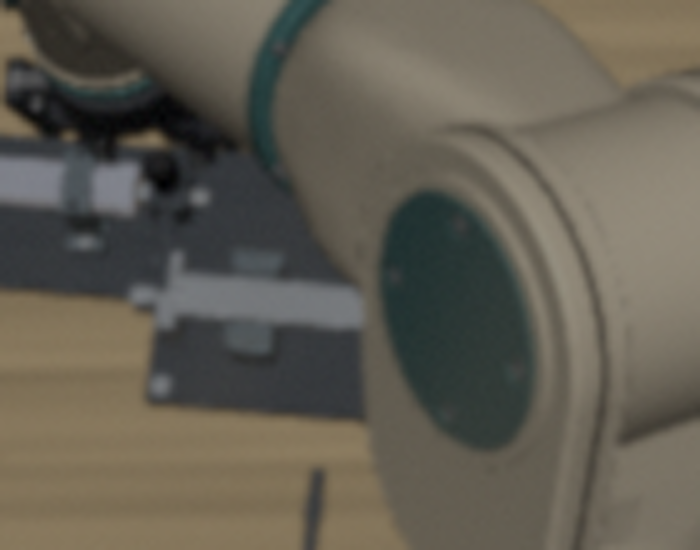

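>>> arm_command(targets=[{"offset":[0,0,-0.015],"dr":[0,0,0],"jaw":0.045},{"offset":[0,0,-0.03],"dr":[0,0,0],"jaw":0.045},{"offset":[0,0,-0.042],"dr":[0,0,0],"jaw":0.045},{"offset":[0,0,-0.049],"dr":[0,0,0],"jaw":0.045},{"offset":[0,0,-0.049],"dr":[0,0,0],"jaw":0.045},{"offset":[0,0,-0.049],"dr":[0,0,0],"jaw":0.045}])

```text
t: 14.62
position: [0.6344, 0.1553, 0.0786]
tcp_rot: [0.741, 0.672, 0.0, -0.0]
wrist_force: [-0.3, -0.5, 0.2]
gripper_width: 0.0452
```

```bash
python3 look.py 23
python3 - <<'E'
from h import *
import pickle;p,q=pickle.load(open('l23.pkl','rb'))
overlay(q,None,(180,250,170,240),10,'s23.png')
E
```

```text
14.7167 [0.63485588 0.15549742 0.0792252 ] [7.40849695e-01 6.71670379e-01 7.65381217e-04 2.12873634e-04] 84.39226618176407 [ 0.24621102 -0.0138112   0.71373454] [0.01790417 0.00896445 0.04099199] 0.04482936310217836
```

View pics/s23.png

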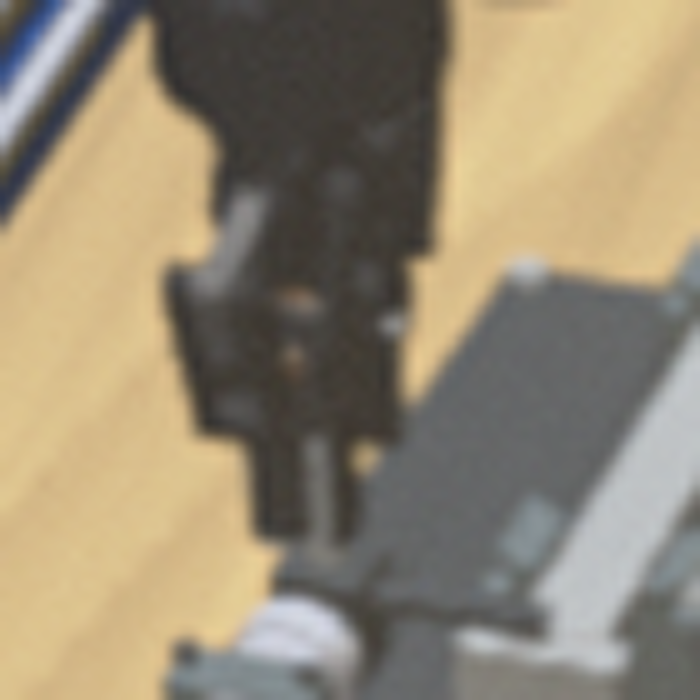

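Fingers straddle the knob (tip near (300,540), just above the block). Close.

>>> arm_command(targets=[{"offset":[0,0,0],"dr":[0,0,0],"jaw":0.03},{"offset":[0,0,0],"dr":[0,0,0],"jaw":0.01},{"offset":[0,0,0],"dr":[0,0,0],"jaw":0.01},{"offset":[0,0,0],"dr":[0,0,0],"jaw":0.01},{"offset":[0,0,0],"dr":[0,0,0],"jaw":0.01}], force=60)

```text
t: 15.13
position: [0.6348, 0.1564, 0.0793]
tcp_rot: [0.741, 0.672, 0.001, -0.0]
wrist_force: [-0.8, 2.8, 5.2]
gripper_width: 0.0175
```

>>> arm_command(targets=[{"offset":[0,0.002,0],"dr":[0,0,0],"jaw":0.01},{"offset":[0,0.004,0],"dr":[0,0,0],"jaw":0.01},{"offset":[0,0.004,0],"dr":[0,0,0],"jaw":0.01}])

```text
t: 15.38
position: [0.6348, 0.1563, 0.0792]
tcp_rot: [0.741, 0.671, -0.001, 0.002]
wrist_force: [-1.3, -3.9, 10.0]
gripper_width: 0.018
```

>>> arm_command(targets=[{"offset":[0,-0.006,0],"dr":[0,0,0],"jaw":0.01},{"offset":[-0.001,-0.014,0],"dr":[0,0,0],"jaw":0.01},{"offset":[-0.002,-0.024,0],"dr":[0,0,0],"jaw":0.01},{"offset":[-0.003,-0.034,0],"dr":[0,0,0],"jaw":0.01},{"offset":[-0.004,-0.044,0],"dr":[0,0,0],"jaw":0.01},{"offset":[-0.005,-0.054,0],"dr":[0,0,0],"jaw":0.01},{"offset":[-0.006,-0.064,0],"dr":[0,0,0],"jaw":0.01},{"offset":[-0.007,-0.074,0],"dr":[0,0,0],"jaw":0.01},{"offset":[-0.008,-0.082,0],"dr":[0,0,0],"jaw":0.01},{"offset":[-0.009,-0.09,0],"dr":[0,0,0],"jaw":0.01},{"offset":[-0.009,-0.09,0],"dr":[0,0,0],"jaw":0.01},{"offset":[-0.009,-0.09,0],"dr":[0,0,0],"jaw":0.01}])

```text
t: 16.38
position: [0.6263, 0.0726, 0.0792]
tcp_rot: [0.74, 0.672, 0.003, -0.001]
wrist_force: [2.6, 8.8, 3.8]
gripper_width: 0.0179
```

>>> arm_command(targets=[{"offset":[-0.0005,-0.005,0],"dr":[0,0,0],"jaw":0.01},{"offset":[-0.001,-0.01,0],"dr":[0,0,0],"jaw":0.01},{"offset":[-0.0015,-0.0145,0],"dr":[0,0,0],"jaw":0.01},{"offset":[-0.0015,-0.0145,0],"dr":[0,0,0],"jaw":0.01},{"offset":[-0.0015,-0.0145,0],"dr":[0,0,0],"jaw":0.01},{"offset":[-0.0015,-0.0145,0],"dr":[0,0,0],"jaw":0.01}])

```text
t: 16.88
position: [0.6249, 0.0594, 0.0792]
tcp_rot: [0.74, 0.673, 0.004, -0.001]
wrist_force: [1.1, 10.0, 4.3]
gripper_width: 0.0183
```

```bash
python3 look.py 24
python3 - <<'E'
from h import *
import pickle;p,q=pickle.load(open('l24.pkl','rb'))
overlay(q,None,(180,270,160,240),8,'s24.png')
overlay(p,None,(195,265,145,195),11,'t24.png')
E
```

```text
16.9833 [0.62493035 0.05954183 0.07925182] [ 0.73998478  0.67261144  0.00377984 -0.00144508] 84.53872931221844 [3.15455297 9.13976138 3.57545792] [ 1.80894248 -0.30376382 -0.0326535 ] 0.018023180157875216
```

View pics/s24.png

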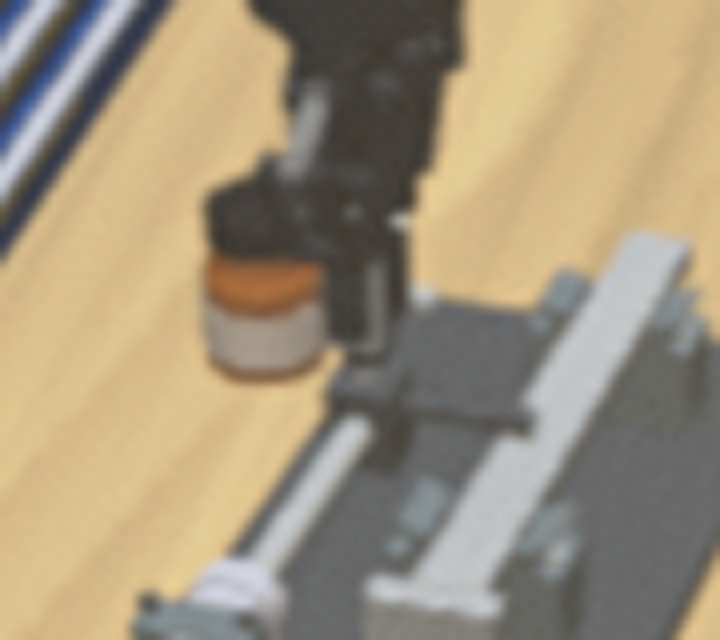

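View pics/t24.png

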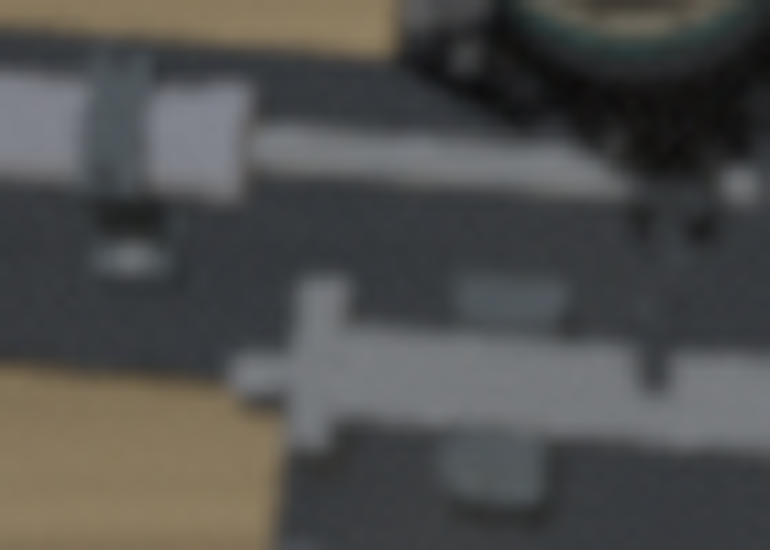

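>>> arm_command(targets=[{"offset":[0,-0.001,0],"dr":[0,0,0],"jaw":0.01},{"offset":[0,-0.0025,0],"dr":[0,0,0],"jaw":0.01},{"offset":[0,-0.003,0],"dr":[0,0,0],"jaw":0.01},{"offset":[0,-0.003,0],"dr":[0,0,0],"jaw":0.01},{"offset":[0,-0.003,0],"dr":[0,0,0],"jaw":0.01}])

```text
t: 17.4
position: [0.6247, 0.0569, 0.0792]
tcp_rot: [0.74, 0.673, 0.004, -0.002]
wrist_force: [0.3, 9.9, 4.5]
gripper_width: 0.018
```

```bash
python3 look.py 25
python3 - <<'E'
from h import *
import pickle;p,q=pickle.load(open('l25.pkl','rb'))
overlay(q,None,(190,240,205,250),14,'s25.png')
overlay(p,None,(205,250,145,175),16,'t25.png')
E
```

```text
17.5 [0.62467489 0.056909   0.0792383 ] [ 0.73989141  0.67271372  0.00374187 -0.00171874] 84.55459968646286 [1.22521475 9.51905768 3.22571075] [ 1.94437437 -0.19086438  0.01995449] 0.017587818554338996
```

View pics/s25.png

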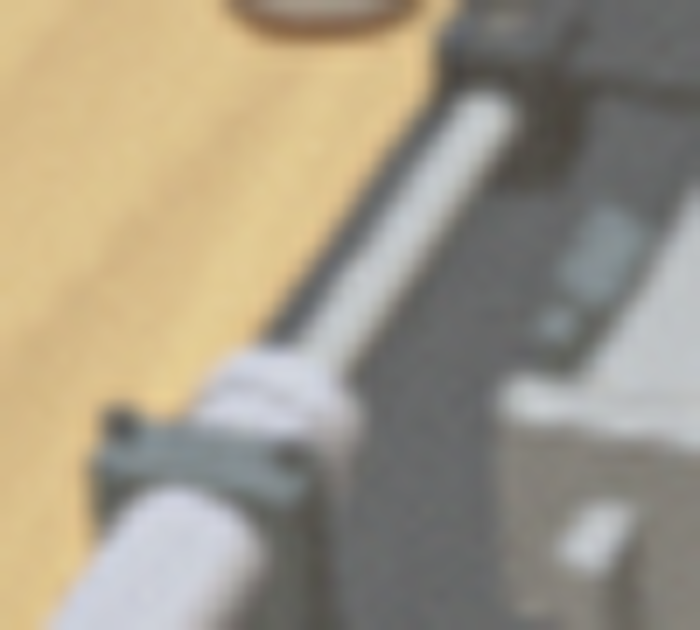

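View pics/t25.png

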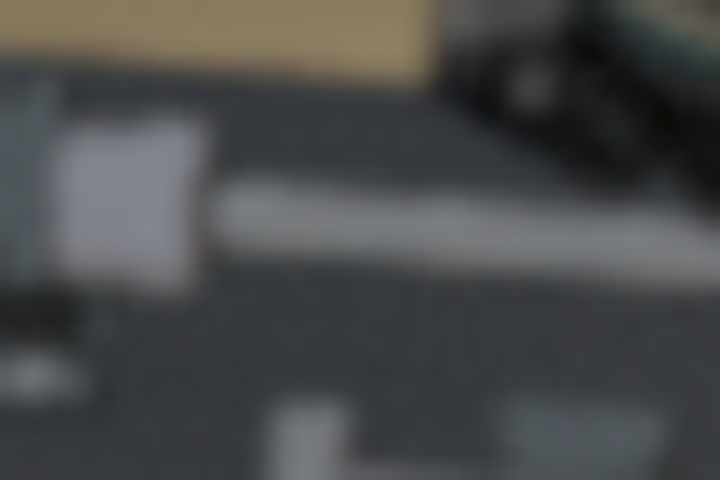

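Run:
```python
from h import *
import pickle
for n in ('24','25'):
    p,q=pickle.load(open('l%s.pkl'%n,'rb'))
    g=cv2.cvtColor(p['frame'],cv2.COLOR_RGB2GRAY)
    print(n,g[157:160,212:226].mean(0).round().astype(int))
# rod end/pointer/block measured position via top: pointer arm columns over bar
    print(g[177:180,245:262].mean(0).round().astype(int))
# predicted pixel of mouth and pointer
pose=(.564,.032,-.099)
print(proj(p,F(pose,[(58,150,68),(0,30,66),(0,32,66)])))
p,q=pickle.load(open('l19.pkl','rb'));g=cv2.cvtColor(p['frame'],cv2.COLOR_RGB2GRAY)
print(g[157:160,212:226].mean(0).round().astype(int))
```

```text
24 [132 132 132 130 116 104 111 117 119 120 119 117 116 115]
[119 119 119 118 120 118 113  98  77  64  75  98 109 112 112 112 113]
25 [131 132 133 129 113  91  98 113 119 120 118 117 116 115]
[119 118 119 119 120 119 117 112  97  75  65  77  99 109 112 114 114]
[[217.00212909 157.99569619]
 [255.07256821 180.01907203]
 [254.40065064 179.96513408]]
[130 131 131 129 115 103 104  92  62  39  28  25  33  45]
```

>>> arm_command(targets=[{"offset":[0,-0.0006,0],"dr":[0,0,0],"jaw":0.01},{"offset":[0,-0.0006,0],"dr":[0,0,0],"jaw":0.01},{"offset":[0,-0.0006,0],"dr":[0,0,0],"jaw":0.01},{"offset":[0,-0.0006,0],"dr":[0,0,0],"jaw":0.01},{"offset":[0,-0.0006,0],"dr":[0,0,0],"jaw":0.01},{"offset":[0,-0.0006,0],"dr":[0,0,0],"jaw":0.01}])

```text
t: 18.0
position: [0.6246, 0.0565, 0.0792]
tcp_rot: [0.74, 0.673, 0.004, -0.002]
wrist_force: [0.7, 10.8, 3.9]
gripper_width: 0.0181
```

Run:
```python
from h import *
import pickle
G=[];H=[];f=[];P=[]
for i in range(10):
    p=ctrl.get_image('top');s=ctrl.sense();f.append(s['wrist_force']);P.append(s['position'])
    G.append(cv2.cvtColor(p['frame'],cv2.COLOR_RGB2GRAY)[157:160,212:226].mean(0))
for i in range(4):
    q=ctrl.get_image('side');H.append(q['frame'].astype(float))
q['frame']=np.mean(H,0).astype(np.uint8)
overlay(q,None,(190,240,205,250),14,'s26.png'); overlay(p,None,(170,310,130,210),5,'t26.png');save(q,'q26.png')
print(np.mean(G,0).round(),np.mean(f,0),np.std(f,0),np.mean(P,0),P[0],P[-1],ctrl.sense()['t'])
```

```text
[132. 132. 132. 129. 113.  87.  94. 113. 119. 120. 119. 117. 116. 115.] [ 1.2289027  10.35426658  3.55065291] [0.3834266  0.50809628 0.46404208] [0.62460418 0.05647658 0.07923191] [0.6246151  0.05649011 0.07923953] [0.62460897 0.05647679 0.07922697] 18.7
```

View pics/s26.png

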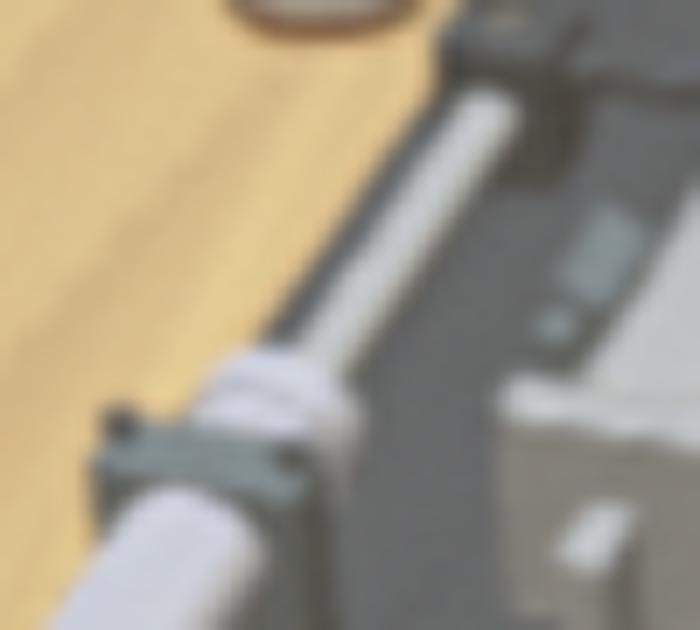

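View pics/t26.png

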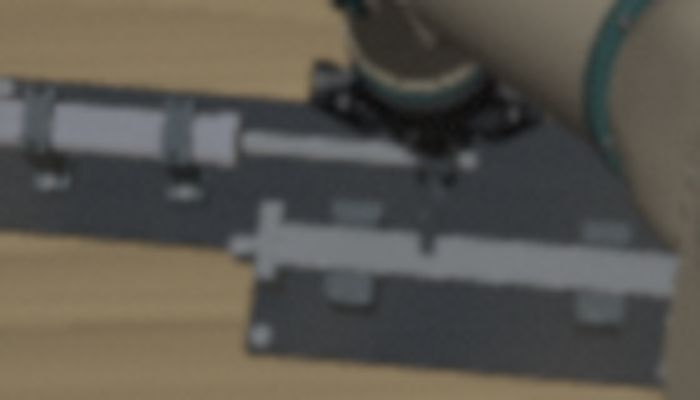

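View pics/q26.png

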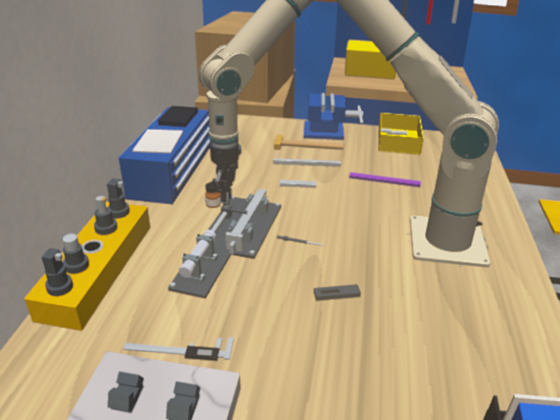

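```bash
python3 -c "
from workcell import ctrl
print(ctrl.hand_in());s=ctrl.sense();print(s['t'],s['position'],s['wrist_force'])"
```

```text
the job is handed in; nothing more can be done
None
the job is handed in; nothing more can be done
```

The job is handed in at about 18.7 s. The bar is seated against the stop, and the arm is holding the pointer rod at the ring.

- **Choice of bar:** I took the steel bar that measured about 238 × 25 mm, at (378,205) in the top picture. I left the short offcut, the square bar and the purple look-alike alone.
- **Seating the bar:** I laid it between the lips of both rests and pushed it in y until it stopped at the end stop, with the wrist force rising to about 7.5 N. Then I let go. The last top picture still shows it on both rests with its end at the stop.
- **Pulling the rod:** I gripped the knob at 60 N and found its zero by pushing it back against its inner stop. I then pulled it out and held it.

| Last check | Value |
|---|---|
| Rod travel | 100.3 mm (ring at 100) |
| Spring pull | about 10.4 N (10.5 N at the ring) |
| Arm position | steady over the last 0.7 s of readings |

**Where checks disagreed:**
- **Height offset:** The reported tool height was about 27 mm lower than the cameras showed, so my first descent to the bar stopped above it, touching nothing. I corrected for this by picture and by contact.
- **Ring position:** The ring is less than 2 pixels wide in the pictures. The dark dip at the barrel mouth suggests about 99.5 mm, while travel and force suggest about 100 mm.

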